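# Let off the ratchet press and bring the forming mould to its cooling tray

### The arm

A 7-joint arm with a two-finger parallel gripper is mounted at the origin on the work surface. World frame = base frame: x ahead of the robot, y to its left, z up, the work surface at z = 0. Lengths are in m, angles in degrees, forces in N, time in s.
With the tool pointing down it reaches from about 0.375 to 0.925 m from the base axis. Payload 3.1 kg.
Tool frame: the origin (TCP) lies midway between the tips of the shut fingers; the grasp point (between the pads) lies 19 mm behind it; z points along the fingers, y is the direction in which the jaws open and shut (so a half turn about z gives the same grasp; the last joint's range is limited). The gripper opens to 85 mm and grips with 20 to 120 N. Pads are 22 mm wide; open, the fingers measure 114 mm over their backs; the gripper's body (76 mm by 85 mm) begins 54 mm behind the grasp point. The pads swing forward as they close: fully open they stand 13 mm farther back than shut.
Start: joints at [67.678, 21.939, 2.515, 91.553, -1.026, 66.532, -2.859], TCP at [0.187, -0.623, 0.231] pointing down, gripper open.
Joint ranges: [-149.38, 149.38], [-23.57, 123.04], [-84.95, 90], [0, 143.3], [-89.99, 269.99], [3.08, 112.72], [-163.45, 163.45]. Speed limits (degrees/s): [159.86, 159.86, 180, 180, 180, 180, 180].

### API

Orientations are given as a 3x3 rotation matrix whose columns are the frame's x, y, z axes.
In Python, from rig import bot gives the robot as it stands.
- The arm moves only by the tool jog_arm, never from a script. Its argument "series" is a list of rows, each an object of numbers: "tx", "ty", "tz": the shift along the tool's x, y, z in m; "wx", "wy", "wz": the turn, a rotation vector about the tool's x, y, z in degrees; "claw": the closure, from 0 (fully open) to 1 (shut). A call has 1 to 12 rows; each row shifts and turns the pose as measured when the row begins, along the tool's axes as they then stand; what a row does not reach is not made up. A row lasts 1/8 s, in which the tool goes at most 62.5 mm and 10.7 degrees, less where a joint would pass 70% of its speed; a pose out of reach is approached as far as the arm can. A call is refused whole if a number of a shift passes 0.0625 or a number of a turn 10.7, either way. A call with a gripper value outside its range is refused whole. The fingers move at their own pace and stop on an object; "force" is the grip in N (left out, the last holds). Time passes only in rows, so rows that do not move let the fingers close. It gives the time, the measured TCP pose, the force and the opening at its end, in the units of the state.
- bot.sense(): the state, without advancing time (a new reading comes with each control period).
- bot.capture(name): name is "scene" or "top"; returns a dict with "color" (400x640x3 uint8, red, green, blue), "K" (3x3 intrinsics, pixels), "k1" (the pictures are not rectified: a ray, as slopes to the right and down, at radius r is drawn at 1 + k1 r^2 times it, then the intrinsics apply), "eye" and "orientation" of the camera in the world. Camera axes: x right, y down, z forward; pixel columns grow to the right and rows downward; lengths in m; the calibration is good to about 2 mm. A picture is of the moment at which its call begins. There is no depth.
- bot.hand_in(): hands the job in, once; it reports no verdict.
The state is a dict: "time_s": time; "joint_pos": joint angles; "joint_velocities": joint speeds; "effort": joint torques, N m; "ee_pos": TCP position; "tool_rot": TCP orientation; "ft_force": force on the tool from outside, world axes, zero at the start; "torque": the same for the moment, N m; "finger_gap": finger opening in m.
Only numpy, scipy, OpenCV 4.12 (cv2) and the standard library are available. Lean on these libraries where they do the work, as an engineer would, in place of code of your own. Each camera call takes 0.05 s, during which the arm holds its last target.

### The job

The spectacle front in the forming mould has set: lift the pawl clear of the ratchet wheel and keep it up until the press has opened all the way, then drop the pawl back into the wheel and let go of it. Draw the mould forward along the bed until its block stands clear in front of the press head, let go of it there, then take it up again and set it down gently, flat inside the empty tray (either way round), and leave it there. Do not disturb the other mould, the spectacle case, the pliers or the bottle.

Things in the scene. Friction and masses are not known exactly. Their poses are not given: they have to be found in the camera images.
- press: Grey cast-iron C-frame ratchet bench press, fixed. Origin on the bench, directly below the ram's axis. Its -x axis is the front, where the mould comes out (towards about world +y, sideways to the robot); y runs along the shaft; z up. Head: x -43 to +145 mm, 84 mm wide, 155 to 245 mm high; ram 28 mm square up to 310 mm high at x = y = 0; column x 85 to 145 mm.
- press_bed (a point): Point on the top of the press's flat bed below the ram's axis, 30 mm above the bench, axes as the press. The bed is 120 mm wide and runs from x -200 to +150 mm; two steel guide strips on it, 6 mm high, stand 70 mm apart (inner faces), from x -195 to +65 mm.
- wheel_mid (a point): Centre of the toothed ratchet wheel, 205 mm above the bench, axes as the press: diameter 100 mm, 14 mm thick, 16 teeth, on the press's +y side in the same plane as the pawl. A black-rimmed hand wheel (diameter 144 mm) is on the same shaft, on the other side of the head.
- drum (a joint): Turn of the shaft with ratchet and hand wheel (rad). 0 = fully back, press open, ram pad 20 mm above the mould; starts at about 1.9 or 2.3, held by the pawl, the sprung pad pressing the mould with 15 to 25 N. While the pawl is clear of the teeth a damped spring turns it back to 0 by itself in about 2 s. A pawl that falls in early catches the next tooth (every 0.39 rad).
- pawl (a joint): Lift angle of the pawl about its pivot (rad). 0 = fully down between two teeth (it starts at 0 to 0.03, wedged by the load); clear of the teeth above 0.11; stop at 0.7. It falls by its own weight when let go. Lifting takes about 3 to 5 N at the grip.
- pawl_grip (a point): Centre of the pawl's black grip bar: 50 mm long (along the press's x), 15 mm wide (y), 17 mm high, about 277 mm above the bench when down, 32 mm above the top of the head. Pinch it from above across its 15 mm width, fingers closing along the press's y. It travels on an arc about pawl_pivot, rising about 14 mm per 0.1 rad.
- pawl_pivot (a point): The pawl's pivot, a fixed pin parallel to the press's y axis, 258 mm above the bench. The grip lies 143 mm from it in the press's -x direction, and is lifted by turning the pawl about the press's +y axis.
- mould_mid (a point): Centre (half-way up) of the forming mould that starts under the ram: a two-part aluminium block 150 mm long (its x), 62 mm wide (its y), 48 mm high (z up), 0.6 to 0.8 kg, lying on the press's bed between the guide strips, axes along the press's, bow handle on its -x end. Its block is clear of the head once drawn 120 mm forward. To lift it, grip it across its 62 mm width at mid length.
- mould_bar (a point): Middle of the cross bar of the mould's bow handle, made for drawing it out: a round steel bar 12 mm thick and 54 mm long along the mould's y, 55 mm out from the mould's -x end face, carried at both ends by 8 mm rods (46 mm free between them), 30 mm above the mould's underside. One finger fits between bar and mould. The heavy mould hangs and swings if lifted by the bar.
- tray_floor (a point): Centre of the inner floor of the empty cooling tray, a shallow steel tray, 170 mm (its x) by 84 mm (its y) inside, walls 10 mm above the floor and 4 mm thick; it is fixed on a wooden board. The floor lies 24 mm above the bench. It may be either of the two like trays.
- mould2_mid (a point): Centre (half-way up) of another mould, like the first, that already lies in the second tray, beside the empty one (tray centres 120 mm apart). Leave it alone.
- case: Black spectacle case, 165 x 64 x 32 mm, lying on the bench; origin at the centre of its underside. Leave it alone.
- pliers: Pliers with black grips, 165 mm long, 15 mm high, lying on the bench; origin at the hinge's underside. Leave them alone.
- bottle: Green bottle with a red cap, 68 mm diameter, 190 mm high; origin at the centre of its base. Leave it alone.
There are look-alikes about, which are no part of the job. What is shaped like the part that bears mould_mid but blue or purple is not meant.

How it is judged:
By the outcome, as a careful person would: the job done as asked, in the order asked, and still so for the second after the job is handed in, with the robot touching nothing.
It also fails if it takes over 67 s, if anything falls off the work surface, if the arm or the gripper's body presses on something with over 40 N, if the wrist force passes 120 N, or if a joint passes its speed limit or range.

## Working session

There is one attempt and no reset: what is moved stays moved. The work goes in short steps, Python scripts to look and compute and a tool call to move; the robot and the scene stay as the last step left them, time stands still between calls to the robot, and variables do not carry over. Pictures are saved under pics/ and viewed, and the job is handed in when it is done.

Besides the shell and the picture viewer there is one more tool, called after "Emit:" by a JSON object that holds its "api" and its "payload", one argument or row to a line. jog_arm: Moves the arm, as the interface text tells. Its arguments: {"type":"object","properties":{"series":{"type":"array","items":{"type":"object","properties":{"tx":{"type":"number"},"ty":{"type":"number"},"tz":{"type":"number"},"wx":{"type":"number"},"wy":{"type":"number"},"wz":{"type":"number"},"claw":{"type":"number"}}}},"force":{"type":"number"}},"required":["series"]}

```bash
mkdir -p pics; ls
cat > h.py <<'E'
import numpy as np,cv2
from rig import bot
def cap(n,save=None):
    c=bot.capture(n)
    if save: cv2.imwrite('pics/'+save,cv2.cvtColor(c['color'],cv2.COLOR_RGB2BGR))
    return c
def ray(c,u,v):
    K=np.array(c['K']);k=c['k1']
    d=np.array([[[u,v]]],float)
    p=cv2.undistortPoints(d,K,np.array([k,0,0,0,0.]))[0,0]
    R=np.array(c['orientation']);r=R@np.array([p[0],p[1],1.])
    return np.array(c['eye']),r/np.linalg.norm(r)
def onz(c,u,v,z):
    e,r=ray(c,u,v);return e+r*(z-e[2])/r[2]
def tri(c1,p1,c2,p2):
    e1,r1=ray(c1,*p1);e2,r2=ray(c2,*p2)
    A=np.array([r1,-r2]).T;s=np.linalg.lstsq(A,e2-e1,rcond=None)[0]
    a=e1+r1*s[0];b=e2+r2*s[1];return (a+b)/2,np.linalg.norm(a-b)
def proj(c,P):
    R=np.array(c['orientation']);q=R.T@(np.array(P)-np.array(c['eye']));x,y=q[0]/q[2],q[1]/q[2]
    f=1+c['k1']*(x*x+y*y);K=np.array(c['K']);return K[0,0]*x*f+K[0,2],K[1,1]*y*f+K[1,2]
E
python3 - <<'E'
from h import *
np.set_printoptions(precision=4,suppress=True)
s=bot.sense();print(s)
import pickle
for n in('scene','top'):
    c=cap(n,n+'0.png');pickle.dump(c,open(n+'0.pkl','wb'));print(n,c['K'],c['k1'],c['eye'],c['orientation'])
E
```

```text
pics
{'time_s': 0.0, 'joint_pos': array([67.6794, 21.9931,  2.5106, 91.6495, -1.0245, 66.5305, -2.8599]), 'joint_velocities': array([0.0369, 0.0454, 0.1013, 0.0951, 0.0703, 0.0801, 0.0471]), 'effort': array([ -0.    , -43.3462,   1.0243, -24.9516,   0.0106,   0.0113,
        -0.    ]), 'ee_pos': array([ 0.1867, -0.6216,  0.2299]), 'tool_rot': array([[ 0.9577,  0.2877, -0.0009],
       [ 0.2877, -0.9577,  0.0025],
       [-0.0002, -0.0026, -1.    ]]), 'ft_force': array([0.5492, 0.1405, 0.418 ]), 'torque': array([-0.0193, -0.0259,  0.0274]), 'finger_gap': 0.08535222024367593}
scene [[430.4994   0.     319.1882]
 [  0.     430.4994 204.6807]
 [  0.       0.       1.    ]] -0.10847736369512886 [ 1.139  -0.3529  1.0101] [[ 0.4382  0.6677 -0.6018]
 [ 0.8988 -0.3203  0.2992]
 [ 0.007  -0.672  -0.7405]]
top [[465.6736   0.     318.5615]
 [  0.     465.6736 199.7406]
 [  0.       0.       1.    ]] -0.09252204364336289 [ 0.3588 -0.0105  1.4626] [[ 0.0247 -0.9948  0.0984]
 [-0.9997 -0.0245  0.0033]
 [-0.0009 -0.0984 -0.9951]]
```

View pics/scene0.png

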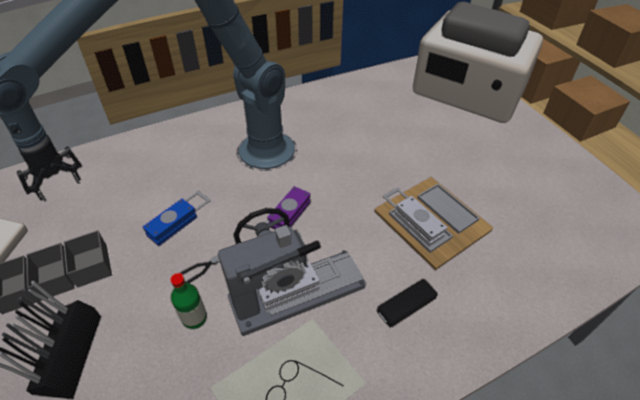

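View pics/top0.png

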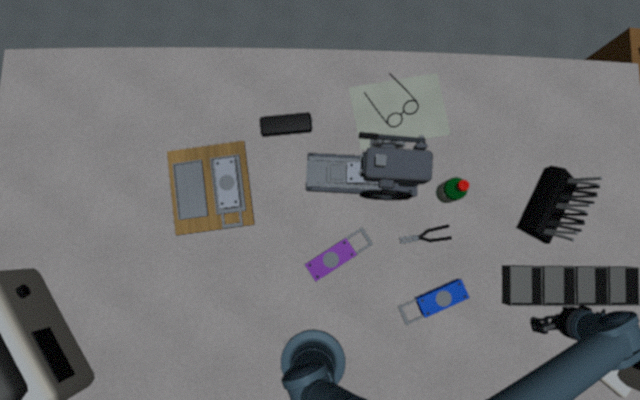

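Run:
```python
import cv2
s=cv2.imread('pics/scene0.png');t=cv2.imread('pics/top0.png')
cv2.imwrite('pics/s_press.png',cv2.resize(s[195:345,215:375],None,fx=5,fy=4,interpolation=cv2.INTER_CUBIC)[:600])
cv2.imwrite('pics/t_press.png',cv2.resize(t[120:215,295:445],None,fx=5,fy=5,interpolation=cv2.INTER_CUBIC))
cv2.imwrite('pics/t_tray.png',cv2.resize(t[135:240,160:260],None,fx=5,fy=5,interpolation=cv2.INTER_CUBIC))
cv2.imwrite('pics/s_tray.png',cv2.resize(s[170:270,370:500],None,fx=5,fy=5,interpolation=cv2.INTER_CUBIC))
```

```text
(no output)
```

View pics/s_press.png

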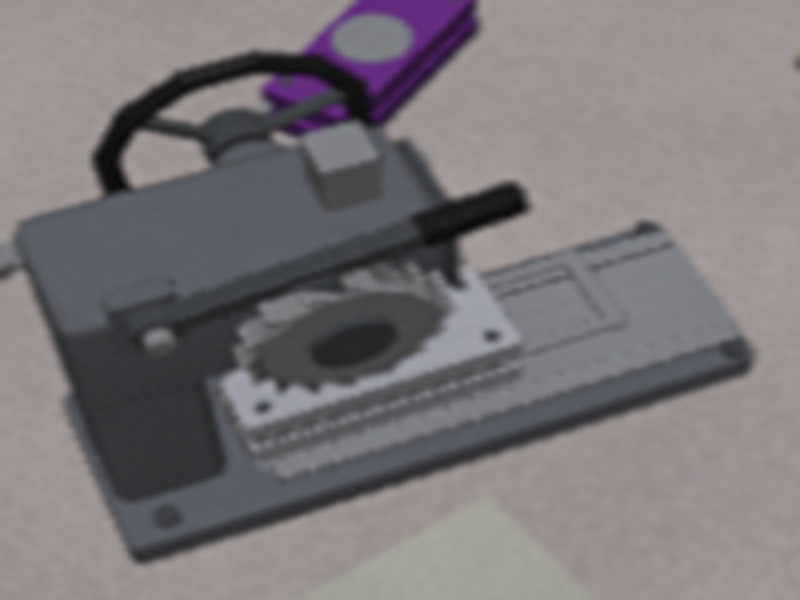

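View pics/t_press.png

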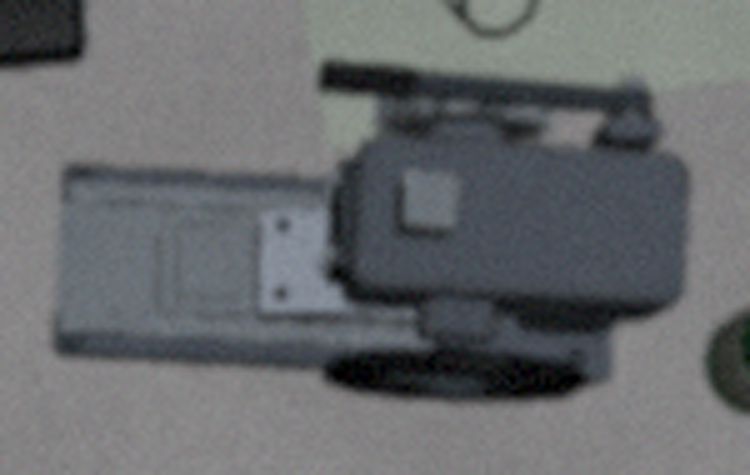

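View pics/t_tray.png

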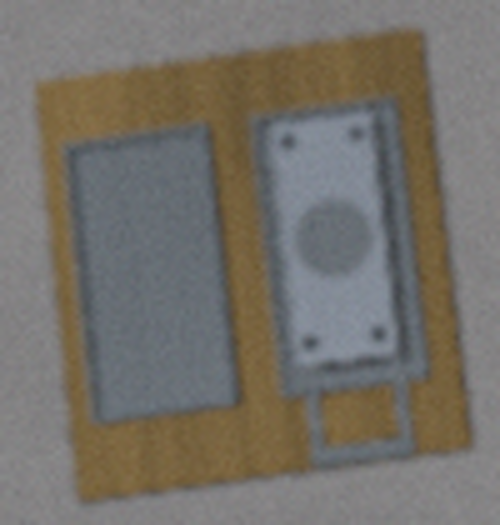

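View pics/s_tray.png

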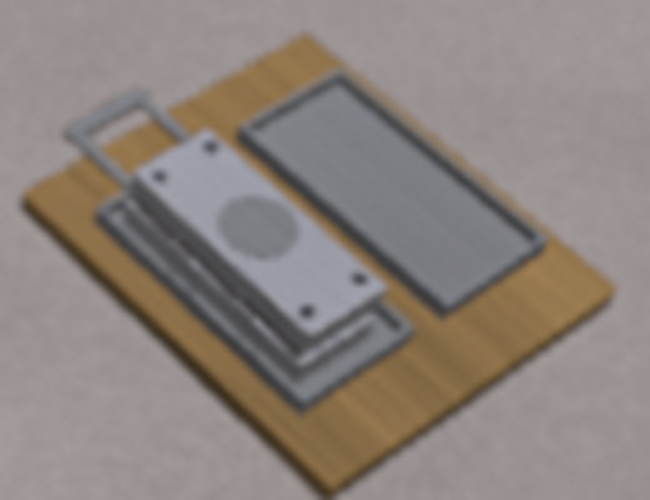

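```bash
cat > m.py <<'E'
from h import *
import pickle
np.set_printoptions(precision=4,suppress=True)
S=pickle.load(open('scene0.pkl','rb'));T=pickle.load(open('top0.pkl','rb'))
sp=lambda X,Y:((X+.5)/5-.5+215,(Y+.5)/4-.5+195)
tp=lambda X,Y:((X+.5)/5-.5+295,(Y+.5)/5-.5+120)
st=lambda X,Y:((X+.5)/5-.5+370,(Y+.5)/5-.5+170)
tt=lambda X,Y:((X+.5)/5-.5+160,(Y+.5)/5-.5+135)
E
python3 - <<'E'
from m import *
for n,a,b in [('gripfront',(522,197),(322,75)),('gripback',(422,230),(415,81)),('ram',(343,150),(430,200)),('bedR far',(745,352),(66,168)),('bedR near',(648,226),(57,350)),
 ('mould hole a',(490,335),(282,224))]:
    print(n,*tri(S,sp(*a),T,tp(*b)))
for n,a,b in [('tray c1',(340,75),(237,402)),('c2',(545,242),(208,125)),('c3',(445,312),(66,145)),('c4',(243,130),(98,420)),
 ('bar2',None,None)]:
    if a: print(n,*tri(S,st(*a),T,tt(*b)))
for p in [(237,402),(208,125),(66,145),(98,420)]: print(onz(T,*tt(*p),.034))
E
```

```text
gripfront [ 0.6475 -0.1075  0.2816] 0.0009768694381486803
gripback [ 0.6467 -0.1549  0.2793] 0.001578376864599511
ram [ 0.5839 -0.1637  0.2798] 0.0006427080813151151
bedR far [0.6449 0.0295 0.0288] 0.0046727241174773625
bedR near [0.5304 0.0321 0.0276] 0.00433017606134287
mould hole a [ 0.6039 -0.1019  0.0816] 0.0026257355426789228
tray c1 [0.4591 0.3515 0.0879] 0.0630307089315605
c2 [0.6251 0.3735 0.095 ] 0.05923704792381338
c3 [ 0.5961  0.4447 -0.0294] 0.06585751392649429
c4 [ 0.4181  0.4094 -0.0167] 0.06532409472181934
[0.4442 0.3378 0.034 ]
[0.6173 0.3648 0.034 ]
[0.6028 0.4545 0.034 ]
[0.4307 0.4245 0.034 ]
```

Run:
```python
from m import *
for n,a,b in [('tray1',(243,130),(237,402)),('c2',(445,312),(208,125)),('c3',(545,242),(66,145)),('c4',(340,75),(98,420))]:
    print(n,*tri(S,st(*a),T,tt(*b)))
a=onz(T,*tp(57,350),.03);b=onz(T,*tp(608,380),.03);print('bed',a,b,np.degrees(np.arctan2((a-b)[0],(a-b)[1])))
a=onz(S,*sp(745,352),.03);b=onz(S,*sp(140,545),.03);print('bedS',a,b,np.degrees(np.arctan2((a-b)[0],(a-b)[1])))
# mould 2 check; hole centre positions
print(onz(T,*tp(282,224),.078),onz(T,*tp(280,293),.078),onz(S,*sp(490,335),.078))
s=bot.sense();print(s['time_s'])
```

```text
tray1 [0.4448 0.339  0.033 ] 0.00208763697491642
c2 [0.6181 0.366  0.0299] 0.00027300429771168503
c3 [0.6031 0.4551 0.0322] 1.5953655062946237e-05
c4 [0.4312 0.4256 0.0324] 0.0016032127957843524
bed [0.5311 0.034  0.03  ] [ 0.5208 -0.3086  0.03  ] 1.7091797158328095
bedS [0.6446 0.0269 0.03  ] [ 0.6367 -0.3092  0.03  ] 1.3386112933464052
[ 0.6051 -0.1009  0.078 ] [ 0.5631 -0.1004  0.078 ] [ 0.6013 -0.1021  0.078 ]
0.1
```

Emit:
{"api": "jog_arm", "payload": {
  "series": [
    {"tz": -0.0625, "wz": -10.3, "claw": 0.5},
    {"tz": -0.0625, "wz": -10.3},
    {"tz": -0.0625, "wz": -10.3},
    {"tx": 0.04, "ty": 0.02, "wz": -10.3},
    {"tx": 0.04, "ty": 0.02, "wz": -10.3},
    {"tx": 0.04, "ty": 0.02, "wz": -10.3},
    {"tx": 0.05, "ty": 0.03, "wz": -10.2}
  ],
  "force": 40
}}

```text
invalid input at $.series[0]: expected keys tx, ty, tz, wx, wy, wz, claw
```

```bash
cat >> h.py <<'E'
def st8():
    np.set_printoptions(precision=4,suppress=True)
    s=bot.sense();R=np.array(s['tool_rot']);print(s['time_s'],s['ee_pos'],'gap',s['finger_gap'],'F',s['ft_force'],'q',s['joint_pos'].round(0));print(R)
    return s,R
E
python3 - <<'E'
from h import *
s,R=st8();print(R.T@(np.array([.647,-.129,.32])-s['ee_pos']))
E
```

```text
0.1 [ 0.1868 -0.6217  0.23  ] gap 0.08535706259310154 F [0.2766 0.4887 0.2635] q [68. 22.  3. 92. -1. 67. -3.]
[[ 0.9577  0.2878 -0.0008]
 [ 0.2878 -0.9577  0.0023]
 [-0.0001 -0.0024 -1.    ]]
[ 0.5825 -0.3396 -0.0893]
```

Emit:
{"api": "jog_arm", "payload": {
  "series": [
    {"tx": 0, "ty": 0, "tz": -0.0625, "wx": 0, "wy": 0, "wz": -10.3, "claw": 0.5},
    {"tx": 0, "ty": 0, "tz": -0.0625, "wx": 0, "wy": 0, "wz": -10.3, "claw": 0.5},
    {"tx": 0, "ty": 0, "tz": -0.0625, "wx": 0, "wy": 0, "wz": -10.3, "claw": 0.5},
    {"tx": 0.04, "ty": 0.02, "tz": 0, "wx": 0, "wy": 0, "wz": -10.3, "claw": 0.5},
    {"tx": 0.04, "ty": 0.02, "tz": 0, "wx": 0, "wy": 0, "wz": -10.3, "claw": 0.5},
    {"tx": 0.04, "ty": 0.02, "tz": 0, "wx": 0, "wy": 0, "wz": -10.3, "claw": 0.5},
    {"tx": 0.05, "ty": 0.03, "tz": 0, "wx": 0, "wy": 0, "wz": -10.2, "claw": 0.5}
  ],
  "force": 40
}}

```text
time_s: 0.98
ee_pos: [0.3328, -0.5067, 0.4161]
tool_rot: [[-0.003, 1.0, -0.009], [1.0, 0.003, 0.012], [0.012, -0.009, -1.0]]
ft_force: [1.2, -1.0, 0.5]
finger_gap: 0.0425
```

Run:
```python
from h import *
s,R=st8();print(R.T@(np.array([.647,-.129,.32])-s['ee_pos']))
```

```text
0.975 [ 0.3328 -0.5067  0.4161] gap 0.04251495631088419 F [ 1.1587 -1.0148  0.5401] q [ 63.  13. -12.  82.   3.  86.  51.]
[[-0.0034  1.     -0.0086]
 [ 0.9999  0.0035  0.0122]
 [ 0.0122 -0.0085 -0.9999]]
[0.3755 0.3164 0.098 ]
```

Emit:
{"api": "jog_arm", "payload": {
  "series": [
    {"tx": 0.047, "ty": 0.0395, "tz": 0, "wx": 0, "wy": 0, "wz": 0, "claw": 0.6},
    {"tx": 0.047, "ty": 0.0395, "tz": 0, "wx": 0, "wy": 0, "wz": 0, "claw": 0.6},
    {"tx": 0.047, "ty": 0.0395, "tz": 0, "wx": 0, "wy": 0, "wz": 0, "claw": 0.6},
    {"tx": 0.047, "ty": 0.0395, "tz": 0, "wx": 0, "wy": 0, "wz": 0, "claw": 0.6},
    {"tx": 0.047, "ty": 0.0395, "tz": 0, "wx": 0, "wy": 0, "wz": 0, "claw": 0.6},
    {"tx": 0.047, "ty": 0.0395, "tz": 0, "wx": 0, "wy": 0, "wz": 0, "claw": 0.6},
    {"tx": 0.045, "ty": 0.038, "tz": 0, "wx": 0, "wy": 0, "wz": 0, "claw": 0.6},
    {"tx": 0.03, "ty": 0.03, "tz": 0, "wx": 0, "wy": 0, "wz": 1, "claw": 0.6},
    {"tx": 0, "ty": 0, "tz": 0, "wx": 0, "wy": 0, "wz": 0, "claw": 0.6}
  ],
  "force": 40
}}

```text
time_s: 2.1
ee_pos: [0.6424, -0.1306, 0.4107]
tool_rot: [[0.005, 1.0, -0.017], [1.0, -0.005, 0.019], [0.019, -0.017, -1.0]]
ft_force: [0.3, -0.6, 0.0]
finger_gap: 0.0339
```

Run:
```python
from h import *
s,R=st8();print(R.T@(np.array([.647,-.129,.32])-s['ee_pos']))
Rw=np.array([[.026,1,0],[1,-.026,0],[0,0,-1]]);print(np.degrees(cv2.Rodrigues(R.T@Rw)[0]).T)
```

```text
2.1 [ 0.6424 -0.1306  0.4107] gap 0.033915755388590645 F [ 0.2566 -0.6247  0.0314] q [ 29.  21. -28.  74.   9.  88.   1.]
[[ 0.0049  0.9998 -0.0168]
 [ 0.9998 -0.0045  0.0192]
 [ 0.0192 -0.0169 -0.9997]]
[-0.0001  0.0062  0.0907]
[[-0.9823 -1.0878  1.2201]]
```

Emit:
{"api": "jog_arm", "payload": {
  "series": [
    {"tx": 0.0015, "ty": 0.0045, "tz": 0.03, "wx": -1, "wy": -1.1, "wz": 1.2, "claw": 0.6},
    {"tx": 0, "ty": 0, "tz": 0.04, "wx": 0, "wy": 0, "wz": 0, "claw": 0.6},
    {"tx": 0, "ty": 0, "tz": 0.03, "wx": 0, "wy": 0, "wz": 0, "claw": 0.6},
    {"tx": 0, "ty": 0, "tz": 0, "wx": 0, "wy": 0, "wz": 0, "claw": 0.6}
  ],
  "force": 40
}}

```text
time_s: 2.6
ee_pos: [0.6443, -0.1331, 0.3067]
tool_rot: [[0.03, 1.0, -0.003], [1.0, -0.03, -0.004], [-0.004, -0.003, -1.0]]
ft_force: [0.3, 0.4, -0.5]
finger_gap: 0.0342
```

Run:
```python
from h import *
s,R=st8();print(R.T@(np.array([.647,-.129,.258])-s['ee_pos']))
Rw=np.array([[.026,1,0],[1,-.026,0],[0,0,-1]]);print(np.degrees(cv2.Rodrigues(R.T@Rw)[0]).T)
c=cap('scene','s1.png');i=cv2.imread('pics/s1.png')
cv2.imwrite('pics/s1c.png',cv2.resize(i[180:330,235:375],None,fx=4,fy=4,interpolation=cv2.INTER_CUBIC))
```

```text
2.6 [ 0.6443 -0.1331  0.3067] gap 0.03422443035030806 F [ 0.2543  0.4077 -0.5336] q [ 29.  22. -28.  84.  11.  76.  -1.]
[[ 0.0302  0.9995 -0.0027]
 [ 0.9995 -0.0302 -0.004 ]
 [-0.0041 -0.0025 -1.    ]]
[0.0044 0.0027 0.0487]
[[-0.1455  0.234  -0.2405]]
```

View pics/s1c.png

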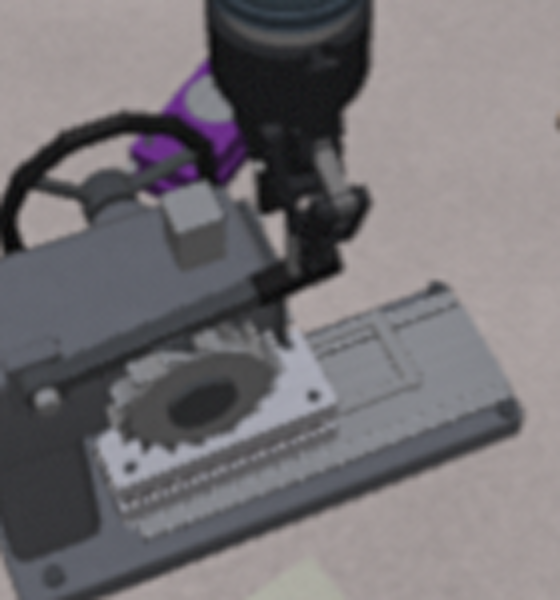

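Emit:
{"api": "jog_arm", "payload": {
  "series": [
    {"tx": 0.004, "ty": 0.0027, "tz": 0.02, "wx": 0, "wy": 0.2, "wz": -0.2, "claw": 0.6},
    {"tx": 0, "ty": 0, "tz": 0.02, "wx": 0, "wy": 0, "wz": 0, "claw": 0.6},
    {"tx": 0, "ty": 0, "tz": 0.008, "wx": 0, "wy": 0, "wz": 0, "claw": 0.6},
    {"tx": 0, "ty": 0, "tz": 0, "wx": 0, "wy": 0, "wz": 0, "claw": 1},
    {"tx": 0, "ty": 0, "tz": 0, "wx": 0, "wy": 0, "wz": 0, "claw": 1},
    {"tx": 0, "ty": 0, "tz": 0, "wx": 0, "wy": 0, "wz": 0, "claw": 1}
  ],
  "force": 40
}}

```text
time_s: 3.4
ee_pos: [0.6469, -0.1306, 0.2612]
tool_rot: [[0.029, 1.0, -0.002], [1.0, -0.029, -0.003], [-0.003, -0.002, -1.0]]
ft_force: [-0.7, -0.3, -2.2]
finger_gap: 0.014
```

Run:
```python
from h import *
s,R=st8()
```

```text
3.4 [ 0.6469 -0.1306  0.2612] gap 0.013992043326883818 F [-0.7499 -0.2813 -2.2275] q [ 28.  24. -27.  87.  12.  72.  -2.]
[[ 0.0288  0.9996 -0.0021]
 [ 0.9996 -0.0288 -0.0025]
 [-0.0026 -0.0021 -1.    ]]
```

Emit:
{"api": "jog_arm", "payload": {
  "series": [
    {"tx": -0.0005, "ty": 0, "tz": -0.008, "wx": 0, "wy": 2.9, "wz": 0, "claw": 1},
    {"tx": -0.0005, "ty": 0, "tz": -0.008, "wx": 0, "wy": 2.9, "wz": 0, "claw": 1},
    {"tx": -0.001, "ty": 0, "tz": -0.008, "wx": 0, "wy": 2.9, "wz": 0, "claw": 1},
    {"tx": -0.001, "ty": 0, "tz": -0.008, "wx": 0, "wy": 2.9, "wz": 0, "claw": 1},
    {"tx": 0, "ty": 0, "tz": 0, "wx": 0, "wy": 0, "wz": 0, "claw": 1}
  ],
  "force": 40
}}

```text
time_s: 4.03
ee_pos: [0.6468, -0.1345, 0.2915]
tool_rot: [[0.027, 1.0, 0.003], [0.978, -0.027, 0.206], [0.206, -0.003, -0.979]]
ft_force: [-1.5, 1.6, -1.5]
finger_gap: 0.0141
```

Run:
```python
from h import *
s,R=st8()
c=cap('scene','s2.png');i=cv2.imread('pics/s2.png')
cv2.imwrite('pics/s2c.png',cv2.resize(i[180:330,235:375],None,fx=4,fy=4,interpolation=cv2.INTER_CUBIC))
```

```text
4.025 [ 0.6468 -0.1345  0.2915] gap 0.014124951425899498 F [-1.5164  1.6249 -1.5277] q [ 35.  26. -30.  83.   1.  76.   6.]
[[ 0.027   0.9996  0.0028]
 [ 0.9783 -0.027   0.2056]
 [ 0.2056 -0.0028 -0.9786]]
```

View pics/s2c.png

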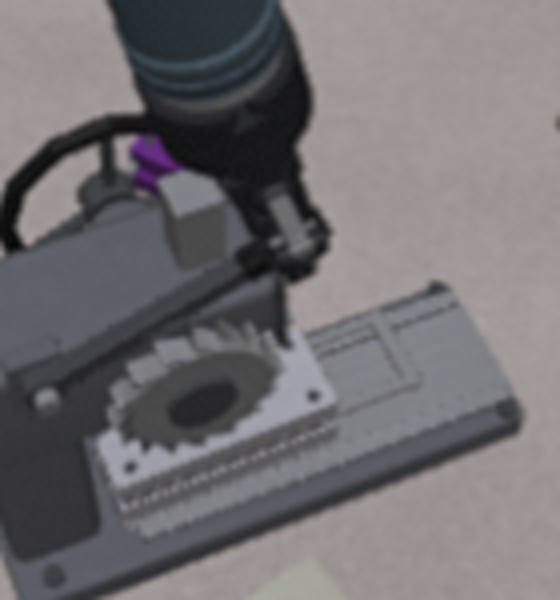

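Emit:
{"api": "jog_arm", "payload": {
  "series": [
    {"tx": 0, "ty": 0, "tz": 0, "wx": 0, "wy": 0, "wz": 0, "claw": 1},
    {"tx": 0, "ty": 0, "tz": 0, "wx": 0, "wy": 0, "wz": 0, "claw": 1},
    {"tx": 0, "ty": 0, "tz": 0, "wx": 0, "wy": 0, "wz": 0, "claw": 1},
    {"tx": 0, "ty": 0, "tz": 0, "wx": 0, "wy": 0, "wz": 0, "claw": 1},
    {"tx": 0, "ty": 0, "tz": 0, "wx": 0, "wy": 0, "wz": 0, "claw": 1},
    {"tx": 0, "ty": 0, "tz": 0, "wx": 0, "wy": 0, "wz": 0, "claw": 1},
    {"tx": 0, "ty": 0, "tz": 0, "wx": 0, "wy": 0, "wz": 0, "claw": 1},
    {"tx": 0, "ty": 0, "tz": 0, "wx": 0, "wy": 0, "wz": 0, "claw": 1},
    {"tx": 0, "ty": 0, "tz": 0, "wx": 0, "wy": 0, "wz": 0, "claw": 1},
    {"tx": 0, "ty": 0, "tz": 0, "wx": 0, "wy": 0, "wz": 0, "claw": 1},
    {"tx": 0, "ty": 0, "tz": 0, "wx": 0, "wy": 0, "wz": 0, "claw": 1},
    {"tx": 0, "ty": 0, "tz": 0, "wx": 0, "wy": 0, "wz": 0, "claw": 1}
  ],
  "force": 40
}}

```text
time_s: 5.58
ee_pos: [0.6468, -0.1342, 0.2904]
tool_rot: [[0.025, 1.0, 0.002], [0.979, -0.025, 0.201], [0.201, -0.003, -0.98]]
ft_force: [-2.2, 0.6, 0.0]
finger_gap: 0.0144
```

Emit:
{"api": "jog_arm", "payload": {
  "series": [
    {"tx": 0, "ty": 0, "tz": 0, "wx": 0, "wy": 0, "wz": 0, "claw": 1},
    {"tx": 0, "ty": 0, "tz": 0, "wx": 0, "wy": 0, "wz": 0, "claw": 1},
    {"tx": 0, "ty": 0, "tz": 0, "wx": 0, "wy": 0, "wz": 0, "claw": 1},
    {"tx": 0, "ty": 0, "tz": 0, "wx": 0, "wy": 0, "wz": 0, "claw": 1},
    {"tx": 0, "ty": 0, "tz": 0, "wx": 0, "wy": 0, "wz": 0, "claw": 1},
    {"tx": 0, "ty": 0, "tz": 0, "wx": 0, "wy": 0, "wz": 0, "claw": 1},
    {"tx": 0, "ty": 0, "tz": 0, "wx": 0, "wy": 0, "wz": 0, "claw": 1},
    {"tx": 0, "ty": 0, "tz": 0, "wx": 0, "wy": 0, "wz": 0, "claw": 1},
    {"tx": 0, "ty": 0, "tz": 0, "wx": 0, "wy": 0, "wz": 0, "claw": 1},
    {"tx": 0, "ty": 0, "tz": 0, "wx": 0, "wy": 0, "wz": 0, "claw": 1},
    {"tx": 0, "ty": 0, "tz": 0, "wx": 0, "wy": 0, "wz": 0, "claw": 1},
    {"tx": 0, "ty": 0, "tz": 0, "wx": 0, "wy": 0, "wz": 0, "claw": 1}
  ],
  "force": 40
}}

```text
time_s: 7.08
ee_pos: [0.6468, -0.1342, 0.2904]
tool_rot: [[0.025, 1.0, 0.002], [0.979, -0.025, 0.201], [0.201, -0.003, -0.98]]
ft_force: [-2.4, 1.0, -2.0]
finger_gap: 0.0141
```

Run:
```python
from h import *
s,R=st8()
c=cap('scene','s3.png');i=cv2.imread('pics/s3.png')
cv2.imwrite('pics/s3c.png',cv2.resize(i[180:330,235:375],None,fx=4,fy=4,interpolation=cv2.INTER_CUBIC))
print(proj(c,[.584,-.164,.31]))
```

```text
7.075 [ 0.6468 -0.1342  0.2904] gap 0.014124645263011609 F [-2.4193  0.9898 -1.986 ] q [ 35.  26. -30.  83.   1.  76.   6.]
[[ 0.0253  0.9997  0.0023]
 [ 0.9793 -0.0253  0.2008]
 [ 0.2008 -0.0028 -0.9796]]
(np.float64(282.13198747066735), np.float64(223.31161502005943))
```

View pics/s3c.png

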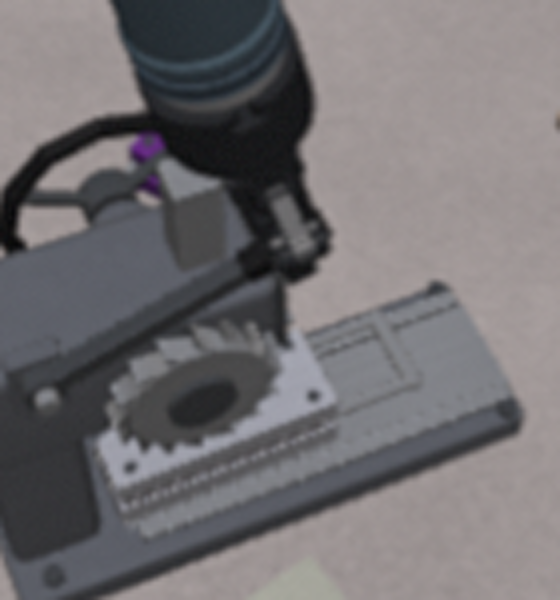

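Emit:
{"api": "jog_arm", "payload": {
  "series": [
    {"tx": 0.001, "ty": 0, "tz": 0.008, "wx": 0, "wy": -2.9, "wz": 0, "claw": 1},
    {"tx": 0.001, "ty": 0, "tz": 0.008, "wx": 0, "wy": -2.9, "wz": 0, "claw": 1},
    {"tx": 0.0005, "ty": 0, "tz": 0.008, "wx": 0, "wy": -2.9, "wz": 0, "claw": 1},
    {"tx": 0.0005, "ty": 0, "tz": 0.007, "wx": 0, "wy": -2.9, "wz": 0, "claw": 1},
    {"tx": 0, "ty": 0, "tz": 0, "wx": 0, "wy": 0, "wz": 0, "claw": 1}
  ],
  "force": 40
}}

```text
time_s: 7.75
ee_pos: [0.647, -0.1307, 0.2612]
tool_rot: [[0.027, 1.0, -0.002], [1.0, -0.027, -0.011], [-0.011, -0.001, -1.0]]
ft_force: [-2.4, -0.7, 0.7]
finger_gap: 0.0143
```

Run:
```python
from h import *
s,R=st8()
```

```text
7.75 [ 0.647  -0.1307  0.2612] gap 0.01426304645030562 F [-2.3898 -0.7161  0.6828] q [ 28.  24. -27.  87.  12.  72.  -2.]
[[ 0.0273  0.9996 -0.0017]
 [ 0.9996 -0.0273 -0.0107]
 [-0.0108 -0.0014 -0.9999]]
```

Emit:
{"api": "jog_arm", "payload": {
  "series": [
    {"tx": 0, "ty": 0, "tz": 0, "wx": 0, "wy": 0, "wz": 0, "claw": 0.6},
    {"tx": 0, "ty": 0, "tz": 0, "wx": 0, "wy": 0, "wz": 0, "claw": 0.6},
    {"tx": 0, "ty": 0, "tz": 0, "wx": 0, "wy": 0, "wz": 0, "claw": 0.6},
    {"tx": 0, "ty": 0, "tz": -0.03, "wx": 0, "wy": 0, "wz": 0, "claw": 0.6},
    {"tx": 0, "ty": 0, "tz": -0.05, "wx": 0, "wy": 0, "wz": 0, "claw": 0.6},
    {"tx": 0.03, "ty": 0, "tz": -0.05, "wx": 0, "wy": 0, "wz": 0, "claw": 0.4},
    {"tx": 0.06, "ty": 0, "tz": 0, "wx": 0, "wy": 0, "wz": 0, "claw": 0.4},
    {"tx": 0.06, "ty": 0, "tz": 0, "wx": 0, "wy": 0, "wz": 0, "claw": 0.4},
    {"tx": 0.06, "ty": 0, "tz": 0, "wx": 0, "wy": 0, "wz": 0, "claw": 0.4},
    {"tx": 0.06, "ty": 0, "tz": 0, "wx": 0, "wy": 0, "wz": 0, "claw": 0.4}
  ],
  "force": 40
}}

```text
time_s: 9.0
ee_pos: [0.6617, 0.1358, 0.3945]
tool_rot: [[0.047, 0.999, 0.01], [0.999, -0.047, -0.01], [-0.009, 0.011, -1.0]]
ft_force: [1.5, 0.3, 0.6]
finger_gap: 0.0516
```

Run:
```python
from h import *
import pickle
s,R=st8()
for n in ('scene','top'):
    c=cap(n,n+'4.png');pickle.dump(c,open(n+'4.pkl','wb'))
i=cv2.imread('pics/scene4.png');cv2.imwrite('pics/s4c.png',cv2.resize(i[190:330,225:370],None,fx=4,fy=4,interpolation=cv2.INTER_CUBIC))
i=cv2.imread('pics/top4.png');cv2.imwrite('pics/t4c.png',cv2.resize(i[130:210,295:415],None,fx=6,fy=6,interpolation=cv2.INTER_CUBIC))
```

```text
9.0 [0.6617 0.1358 0.3945] gap 0.0515810129426765 F [1.4853 0.3055 0.5883] q [  8.  23. -33.  74.  13.  86. -27.]
[[ 0.0474  0.9988  0.0104]
 [ 0.9988 -0.0472 -0.0098]
 [-0.0093  0.0109 -0.9999]]
```

View pics/s4c.png

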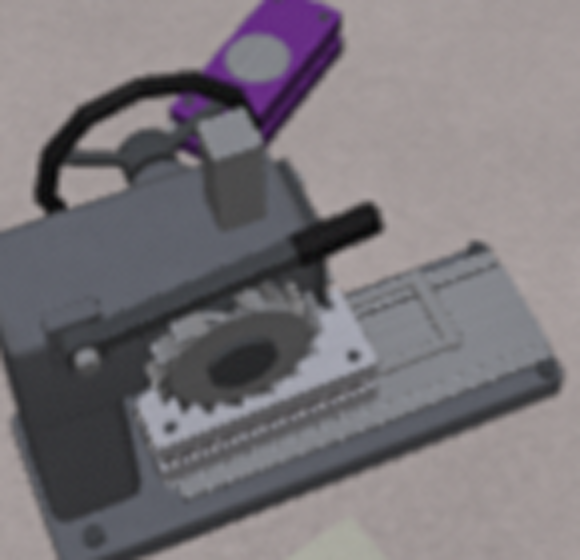

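View pics/t4c.png

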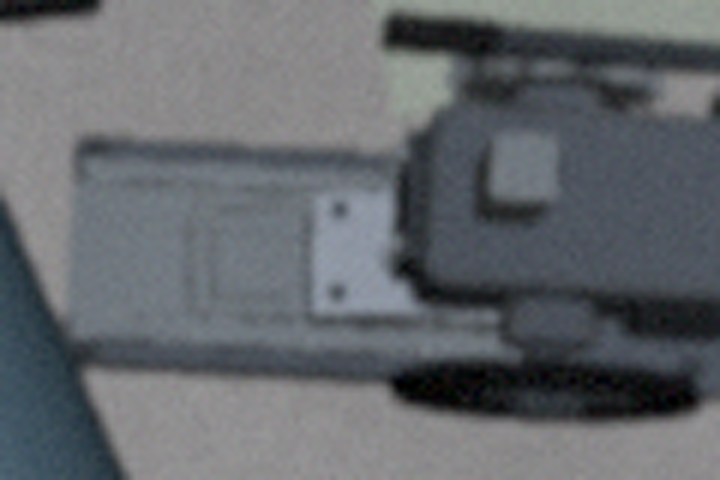

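Run:
```python
from m import *
s4=lambda X,Y:((X+.5)/4-.5+225,(Y+.5)/4-.5+190)
t4=lambda X,Y:((X+.5)/6-.5+295,(Y+.5)/6-.5+130)
print(tri(S,s4(437,313),T,t4(200,260)),onz(T,*t4(200,260),.06),onz(S,*s4(437,313),.06))
print('face',onz(T,*t4(313,195),.078),onz(T,*t4(312,316),.078),onz(S,*s4(345,285),.078),onz(S,*s4(382,358),.078))
print('hole',tri(S,s4(353,356),T,t4(339,209)),onz(T,*t4(337,292),.078))
s,R=st8();print(R.T@(np.array([.586,.027,.041])-s['ee_pos']))
```

```text
(array([ 0.5817, -0.0315,  0.0535]), np.float64(0.0019318046572153321)) [ 0.5802 -0.0322  0.06  ] [ 0.5859 -0.0328  0.06  ]
face [ 0.6118 -0.088   0.078 ] [ 0.5505 -0.0886  0.078 ] [ 0.5507 -0.083   0.078 ] [ 0.6116 -0.0859  0.078 ]
hole (array([ 0.6042, -0.1018,  0.0808]), np.float64(0.0017026622783292114)) [ 0.5629 -0.1009  0.078 ]
9.1 [0.6586 0.1472 0.3943] gap 0.051206670721687025 F [-0.4078  2.2868  0.3022] q [  8.  23. -34.  74.  13.  86. -26.]
[[ 0.0296  0.9995  0.0081]
 [ 0.9996 -0.0296 -0.0012]
 [-0.001   0.0081 -1.    ]]
[-0.1219 -0.0719  0.3529]
```

Emit:
{"api": "jog_arm", "payload": {
  "series": [
    {"tx": 0, "ty": -0.01, "tz": 0.02, "wx": 0, "wy": 0, "wz": -10.6, "claw": 0.58},
    {"tx": 0, "ty": 0, "tz": 0.02, "wx": 0, "wy": 0, "wz": -10.6, "claw": 0.58},
    {"tx": 0, "ty": 0, "tz": 0.02, "wx": 0, "wy": 0, "wz": -10.6, "claw": 0.58},
    {"tx": 0, "ty": 0, "tz": 0.02, "wx": 0, "wy": 0, "wz": -10.6, "claw": 0.58},
    {"tx": 0, "ty": 0, "tz": 0.02, "wx": 0, "wy": 0, "wz": -10.6, "claw": 0.58},
    {"tx": 0, "ty": 0, "tz": 0, "wx": 0, "wy": 0, "wz": -10.6, "claw": 0.58},
    {"tx": 0, "ty": 0, "tz": 0, "wx": 0, "wy": 0, "wz": -10.6, "claw": 0.58},
    {"tx": 0, "ty": 0, "tz": 0, "wx": 0, "wy": 0, "wz": -10.6, "claw": 0.58},
    {"tx": 0, "ty": 0, "tz": 0, "wx": 0, "wy": 0, "wz": -4, "claw": 0.58},
    {"tx": 0, "ty": 0, "tz": 0, "wx": 0, "wy": 0, "wz": 0, "claw": 0.58}
  ],
  "force": 40
}}

```text
time_s: 10.35
ee_pos: [0.6512, 0.1487, 0.2915]
tool_rot: [[-0.999, 0.04, 0.012], [0.04, 0.999, 0.003], [-0.012, 0.004, -1.0]]
ft_force: [-0.2, 0.5, 0.5]
finger_gap: 0.0358
```

```bash
cat >> h.py <<'E'
def need(P,head):
    s,R=st8();a=np.radians(head);Rw=np.array([[np.cos(a),np.sin(a),0],[np.sin(a),-np.cos(a),0],[0,0,-1]])
    print('shift now-tool',R.T@(np.array(P)-s['ee_pos']),'turn',np.degrees(cv2.Rodrigues(R.T@Rw)[0]).T,'shift in goal axes',Rw.T@(np.array(P)-s['ee_pos']))
E
python3 -c "
from h import *
need([.5815,-.032,.2],178.4)"
```

```text
10.35 [0.6512 0.1487 0.2915] gap 0.03578405702633271 F [-0.2083  0.4852  0.5039] q [ 18.  29. -49.  84.  22.  77.  56.]
[[-0.9991  0.0402  0.0123]
 [ 0.0402  0.9992  0.0035]
 [-0.0121  0.004  -0.9999]]
shift now-tool [ 0.0635 -0.1838  0.09  ] turn [[ 0.2231  0.6971 -0.705 ]] shift in goal axes [ 0.0646 -0.1826  0.0915]
```

Emit:
{"api": "jog_arm", "payload": {
  "series": [
    {"tx": 0.016, "ty": -0.046, "tz": 0, "wx": 0.2, "wy": 0.7, "wz": -0.7, "claw": 0.58},
    {"tx": 0.016, "ty": -0.046, "tz": 0.02, "wx": 0, "wy": 0, "wz": 0, "claw": 0.58},
    {"tx": 0.016, "ty": -0.046, "tz": 0.02, "wx": 0, "wy": 0, "wz": 0, "claw": 0.58},
    {"tx": 0.016, "ty": -0.044, "tz": 0.02, "wx": 0, "wy": 0, "wz": 0, "claw": 0.58},
    {"tx": 0, "ty": 0, "tz": 0.02, "wx": 0, "wy": 0, "wz": 0, "claw": 0.58},
    {"tx": 0, "ty": 0, "tz": 0, "wx": 0, "wy": 0, "wz": 0, "claw": 0.58}
  ],
  "force": 40
}}

```text
time_s: 11.1
ee_pos: [0.5812, -0.0352, 0.2096]
tool_rot: [[-0.999, 0.035, 0.005], [0.035, 0.999, 0.003], [-0.005, 0.003, -1.0]]
ft_force: [0.4, 0.9, 0.3]
finger_gap: 0.0361
```

```bash
python3 -c "
from h import *
need([.5815,-.032,.12],178.4)"
```

```text
11.1 [ 0.5812 -0.0352  0.2096] gap 0.036135358374555115 F [0.3579 0.8584 0.3155] q [ 39.  23. -48. 101.  18.  65.  73.]
[[-0.9994  0.0347  0.0047]
 [ 0.0347  0.9994  0.0032]
 [-0.0046  0.0034 -1.    ]]
shift now-tool [0.0002 0.0029 0.0896] turn [[ 0.1918  0.2618 -0.3871]] shift in goal axes [-0.0002  0.0032  0.0896]
```

Emit:
{"api": "jog_arm", "payload": {
  "series": [
    {"tx": 0, "ty": 0.003, "tz": 0.04, "wx": 0.2, "wy": 0.2, "wz": -0.4, "claw": 0.58},
    {"tx": 0, "ty": 0, "tz": 0.05, "wx": 0, "wy": 0, "wz": 0, "claw": 0.58},
    {"tx": 0, "ty": 0, "tz": 0, "wx": 0, "wy": 0, "wz": 0, "claw": 0.58}
  ],
  "force": 40
}}

```text
time_s: 11.48
ee_pos: [0.587, -0.0271, 0.1223]
tool_rot: [[-1.0, 0.024, 0.01], [0.024, 1.0, 0.002], [-0.01, 0.002, -1.0]]
ft_force: [-0.8, -0.4, -0.0]
finger_gap: 0.0358
```

```bash
python3 -c "
from h import *
need([.5815,-.032,.042],178.4)
c=cap('scene','s5.png');i=cv2.imread('pics/s5.png')
cv2.imwrite('pics/s5c.png',cv2.resize(i[190:330,245:390],None,fx=4,fy=4,interpolation=cv2.INTER_CUBIC))
"
```

```text
11.475 [ 0.587  -0.0271  0.1223] gap 0.035754547366188036 F [-0.7786 -0.3966 -0.0228] q [ 35.  29. -45. 104.  24.  56.  68.]
[[-0.9997  0.0239  0.0103]
 [ 0.0239  0.9997  0.0018]
 [-0.0103  0.002  -0.9999]]
shift now-tool [ 0.0062 -0.0052  0.0803] turn [[0.1178 0.59   0.2313]] shift in goal axes [ 0.0053 -0.0051  0.0803]
```

View pics/s5c.png

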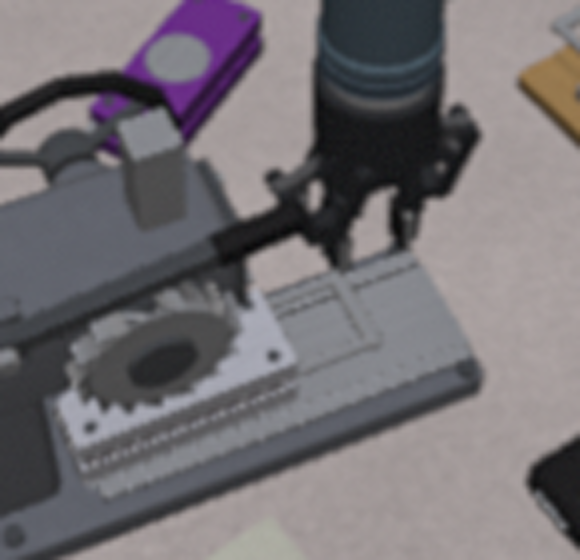

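Emit:
{"api": "jog_arm", "payload": {
  "series": [
    {"tx": 0.005, "ty": -0.005, "tz": 0.01, "wx": 0.1, "wy": 0.6, "wz": 0.2, "claw": 0.58},
    {"tx": 0, "ty": 0, "tz": 0.02, "wx": 0, "wy": 0, "wz": 0, "claw": 0.58},
    {"tx": 0, "ty": 0, "tz": 0.01, "wx": 0, "wy": 0, "wz": 0, "claw": 0.58},
    {"tx": 0, "ty": 0, "tz": 0, "wx": 0, "wy": 0, "wz": 0, "claw": 0.58}
  ],
  "force": 40
}}

```text
time_s: 12.02
ee_pos: [0.5898, -0.0301, 0.0889]
tool_rot: [[-1.0, 0.026, 0.016], [0.026, 1.0, -0.0], [-0.016, 0.0, -1.0]]
ft_force: [-0.4, -0.4, -0.6]
finger_gap: 0.0355
```

```bash
python3 -c "
from h import *
need([.5815,-.032,.042],178.4)
"
```

```text
12.025 [ 0.5898 -0.0301  0.0889] gap 0.03547542973474005 F [-0.3673 -0.3523 -0.5614] q [ 34.  32. -43. 105.  27.  53.  67.]
[[-0.9995  0.0264  0.0159]
 [ 0.0264  0.9997 -0.    ]
 [-0.0159  0.0004 -0.9999]]
shift now-tool [ 0.009  -0.0021  0.0468] turn [[0.0232 0.9116 0.086 ]] shift in goal axes [ 0.0083 -0.0021  0.0469]
```

Emit:
{"api": "jog_arm", "payload": {
  "series": [
    {"tx": 0.008, "ty": -0.002, "tz": 0.008, "wx": 0, "wy": 1.2, "wz": 0, "claw": 0.58},
    {"tx": 0.004, "ty": 0, "tz": 0.015, "wx": 0, "wy": 0.4, "wz": 0, "claw": 0.58},
    {"tx": 0.003, "ty": 0, "tz": 0.015, "wx": 0, "wy": 0.4, "wz": 0, "claw": 0.58},
    {"tx": 0, "ty": 0, "tz": 0, "wx": 0, "wy": 0, "wz": 0, "claw": 0.58}
  ],
  "force": 40
}}

```text
time_s: 12.52
ee_pos: [0.5732, -0.0322, 0.0481]
tool_rot: [[-0.999, 0.027, -0.022], [0.027, 1.0, 0.001], [0.022, 0.0, -1.0]]
ft_force: [-0.3, 0.4, -0.1]
finger_gap: 0.0356
```

```bash
python3 -c "
from h import *
need([.5815,-.032,.042],178.4)
"
```

```text
12.525 [ 0.5732 -0.0322  0.0481] gap 0.03562636612398504 F [-0.3109  0.443  -0.1191] q [ 33.  35. -42. 107.  29.  51.  65.]
[[-0.9994  0.0269 -0.0221]
 [ 0.0269  0.9996  0.0008]
 [ 0.0221  0.0002 -0.9998]]
shift now-tool [-0.0084  0.0004  0.006 ] turn [[ 0.0087 -1.2646  0.0566]] shift in goal axes [-0.0083  0.0004  0.0061]
```

Emit:
{"api": "jog_arm", "payload": {
  "series": [
    {"tx": -0.007, "ty": 0, "tz": 0.005, "wx": 0, "wy": -1.1, "wz": 0, "claw": 0.58},
    {"tx": 0, "ty": 0, "tz": 0, "wx": 0, "wy": 0, "wz": 0, "claw": 0.7},
    {"tx": 0, "ty": 0, "tz": 0, "wx": 0, "wy": 0, "wz": 0, "claw": 1},
    {"tx": 0, "ty": 0, "tz": 0, "wx": 0, "wy": 0, "wz": 0, "claw": 1},
    {"tx": 0, "ty": 0, "tz": 0, "wx": 0, "wy": 0, "wz": 0, "claw": 1}
  ],
  "force": 50
}}

```text
time_s: 13.15
ee_pos: [0.5816, -0.0326, 0.0432]
tool_rot: [[-1.0, 0.026, 0.001], [0.026, 1.0, -0.0], [-0.001, -0.0, -1.0]]
ft_force: [0.6, 0.1, -2.6]
finger_gap: 0.0104
```

```bash
python3 -c "
from h import *
need([.5815,.108,.043],178.4)
c=cap('scene','s6.png');i=cv2.imread('pics/s6.png')
cv2.imwrite('pics/s6c.png',cv2.resize(i[190:330,245:390],None,fx=4,fy=4,interpolation=cv2.INTER_CUBIC))
"
```

```text
13.15 [ 0.5816 -0.0326  0.0432] gap 0.01043452692819727 F [ 0.6299  0.0594 -2.5633] q [ 32.  35. -41. 107.  30.  50.  65.]
[[-0.9997  0.0262  0.0006]
 [ 0.0262  0.9997 -0.0004]
 [-0.0006 -0.0004 -1.    ]]
shift now-tool [0.0038 0.1406 0.0002] turn [[-0.0225  0.0324  0.101 ]] shift in goal axes [0.004  0.1406 0.0002]
```

View pics/s6c.png

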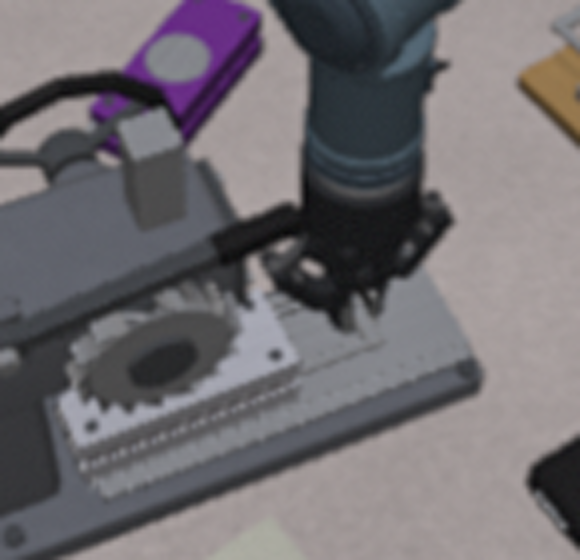

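Emit:
{"api": "jog_arm", "payload": {
  "series": [
    {"tx": 0, "ty": 0.005, "tz": 0, "wx": 0, "wy": 0, "wz": 0, "claw": 1},
    {"tx": 0, "ty": 0.01, "tz": 0, "wx": 0, "wy": 0, "wz": 0, "claw": 1},
    {"tx": 0, "ty": 0.012, "tz": 0, "wx": 0, "wy": 0, "wz": 0, "claw": 1},
    {"tx": 0, "ty": 0.012, "tz": 0, "wx": 0, "wy": 0, "wz": 0, "claw": 1},
    {"tx": 0, "ty": 0.012, "tz": 0, "wx": 0, "wy": 0, "wz": 0, "claw": 1},
    {"tx": 0, "ty": 0, "tz": 0, "wx": 0, "wy": 0, "wz": 0, "claw": 1}
  ],
  "force": 50
}}

```text
time_s: 13.95
ee_pos: [0.5832, 0.0165, 0.0432]
tool_rot: [[-1.0, 0.031, -0.001], [0.031, 1.0, -0.007], [0.0, -0.007, -1.0]]
ft_force: [0.8, 0.5, -0.2]
finger_gap: 0.0105
```

```bash
python3 -c "
from h import *
need([.5852,.108,.043],178.4)
"
```

```text
13.95 [0.5832 0.0165 0.0432] gap 0.010509449475483984 F [ 0.7947  0.5457 -0.192 ] q [ 27.  35. -41. 106.  30.  50.  59.]
[[-0.9995  0.0307 -0.0006]
 [ 0.0307  0.9995 -0.0069]
 [ 0.0004 -0.0069 -1.    ]]
shift now-tool [ 0.0008  0.0915 -0.0004] turn [[-0.3972 -0.0218 -0.1581]] shift in goal axes [0.0006 0.0915 0.0002]
```

Emit:
{"api": "jog_arm", "payload": {
  "series": [
    {"tx": 0, "ty": 0.01, "tz": 0, "wx": -0.3, "wy": 0, "wz": -0.1, "claw": 1},
    {"tx": 0, "ty": 0.013, "tz": 0, "wx": 0, "wy": 0, "wz": 0, "claw": 1},
    {"tx": 0, "ty": 0.013, "tz": 0, "wx": 0, "wy": 0, "wz": 0, "claw": 1},
    {"tx": 0, "ty": 0.013, "tz": 0, "wx": 0, "wy": 0, "wz": 0, "claw": 1},
    {"tx": 0, "ty": 0.013, "tz": 0, "wx": 0, "wy": 0, "wz": 0, "claw": 1},
    {"tx": 0, "ty": 0.013, "tz": 0, "wx": 0, "wy": 0, "wz": 0, "claw": 1},
    {"tx": 0, "ty": 0.013, "tz": 0, "wx": 0, "wy": 0, "wz": 0, "claw": 1},
    {"tx": 0, "ty": 0.006, "tz": 0, "wx": 0, "wy": 0, "wz": 0, "claw": 1},
    {"tx": 0, "ty": 0, "tz": 0, "wx": 0, "wy": 0, "wz": 0, "claw": 1}
  ],
  "force": 50
}}

```text
time_s: 15.08
ee_pos: [0.5877, 0.0992, 0.0431]
tool_rot: [[-0.999, 0.039, -0.004], [0.039, 0.999, -0.022], [0.003, -0.022, -1.0]]
ft_force: [-0.6, -2.5, 2.0]
finger_gap: 0.01
```

```bash
python3 -c "
from h import *
need([.5852,.108,.043],178.4)
"
```

```text
15.075 [0.5877 0.0992 0.0431] gap 0.010015991431740581 F [-0.6254 -2.4764  2.0182] q [ 18.  36. -41. 104.  31.  52.  50.]
[[-0.9992  0.0391 -0.0038]
 [ 0.0392  0.999  -0.022 ]
 [ 0.0029 -0.0222 -0.9998]]
shift now-tool [ 0.0029  0.0087 -0.0001] turn [[-1.2691 -0.1741 -0.6454]] shift in goal axes [0.0028 0.0087 0.0001]
```

Emit:
{"api": "jog_arm", "payload": {
  "series": [
    {"tx": 0.001, "ty": 0.007, "tz": 0, "wx": -0.6, "wy": 0, "wz": -0.3, "claw": 1},
    {"tx": 0, "ty": 0, "tz": 0, "wx": 0, "wy": 0, "wz": 0, "claw": 0.58},
    {"tx": 0, "ty": 0, "tz": 0, "wx": 0, "wy": 0, "wz": 0, "claw": 0.58},
    {"tx": 0, "ty": 0, "tz": 0, "wx": 0, "wy": 0, "wz": 0, "claw": 0.58},
    {"tx": 0, "ty": 0, "tz": -0.02, "wx": 0, "wy": 0, "wz": 0, "claw": 0.58},
    {"tx": 0, "ty": 0, "tz": -0.04, "wx": 0, "wy": 0, "wz": 0, "claw": 0.58},
    {"tx": 0, "ty": 0.02, "tz": -0.06, "wx": 0, "wy": 0, "wz": 8, "claw": 0},
    {"tx": 0, "ty": 0.04, "tz": -0.06, "wx": 0, "wy": 0, "wz": 10, "claw": 0},
    {"tx": 0, "ty": 0.04, "tz": -0.04, "wx": 0, "wy": 0, "wz": 10, "claw": 0},
    {"tx": 0, "ty": 0.03, "tz": -0.02, "wx": 0, "wy": 0, "wz": 10, "claw": 0}
  ],
  "force": 50
}}

```text
time_s: 16.32
ee_pos: [0.6228, 0.2309, 0.2867]
tool_rot: [[-0.752, 0.659, -0.003], [0.659, 0.752, -0.003], [0.001, -0.004, -1.0]]
ft_force: [0.8, 0.3, -0.6]
finger_gap: 0.0851
```

Run:
```python
from h import *
import pickle
s,R=st8()
for n in ('scene','top'):
    c=cap(n,n+'7.png');pickle.dump(c,open(n+'7.pkl','wb'))
i=cv2.imread('pics/scene7.png');cv2.imwrite('pics/s7c.png',cv2.resize(i[190:330,245:390],None,fx=5,fy=4,interpolation=cv2.INTER_CUBIC))
i=cv2.imread('pics/top7.png');cv2.imwrite('pics/t7c.png',cv2.resize(i[130:210,275:405],None,fx=6,fy=6,interpolation=cv2.INTER_CUBIC))
```

```text
16.325 [0.6228 0.2309 0.2867] gap 0.08511147009856813 F [ 0.84    0.3319 -0.6409] q [  6.  27. -41.  84.  18.  76.  12.]
[[-0.7524  0.6587 -0.003 ]
 [ 0.6587  0.7524 -0.0025]
 [ 0.0006 -0.0039 -1.    ]]
```

View pics/s7c.png

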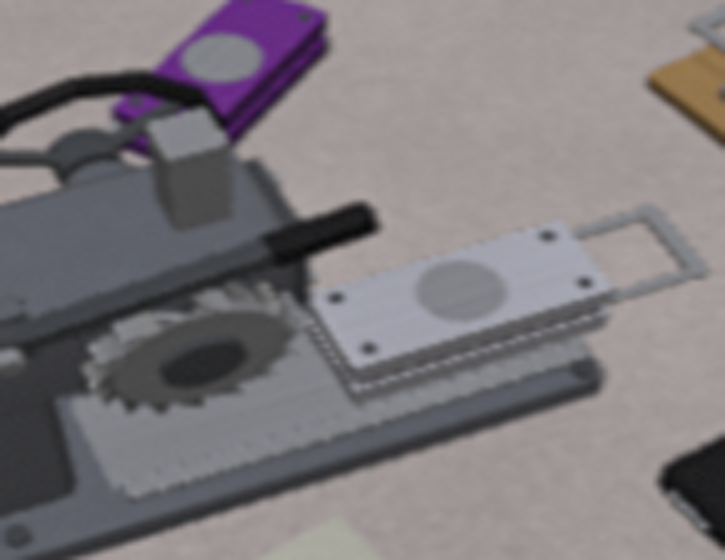

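View pics/t7c.png

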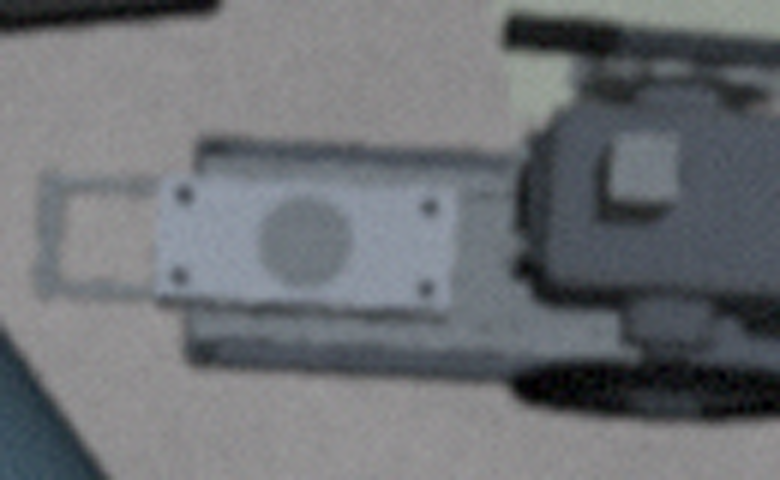

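Run:
```python
from m import *
s7=lambda X,Y:((X+.5)/5-.5+245,(Y+.5)/4-.5+190)
t7=lambda X,Y:((X+.5)/6-.5+275,(Y+.5)/6-.5+130)
P=[]
for a,b in [((585,282),(185,194)),((548,236),(180,276)),((369,347),(430,208)),((335,298),(426,289))]:
    p,e=tri(S,s7(*a),T,t7(*b));P.append(p);print(p,e)
P=np.array(P);c=P.mean(0);print('mid',c);d=(P[0]+P[1]-P[2]-P[3]);print(np.degrees(np.arctan2(d[0],d[1])))
# second mould check circle etc.
need([c[0],c[1],.16],88.4)
```

```text
[0.6086 0.0364 0.0816] 0.00010412857535090607
[0.5671 0.0376 0.0808] 0.0005054574167455539
[ 0.6044 -0.0868  0.0814] 0.0008621583166975124
[ 0.5632 -0.0859  0.0814] 0.00168677417782466
mid [ 0.5858 -0.0247  0.0813]
1.8617023137454989
16.425 [0.6234 0.2342 0.2875] gap 0.0855508517023241 F [-0.5733  0.3599  0.674 ] q [  6.  27. -41.  84.  18.  76.  13.]
[[-0.7578  0.6525  0.    ]
 [ 0.6525  0.7578  0.0014]
 [ 0.0009  0.001  -1.    ]]
shift now-tool [-0.1405 -0.2209  0.1272] turn [[ 0.0341 -0.073  50.8717]] shift in goal axes [-0.2598 -0.0304  0.1275]
```

Emit:
{"api": "jog_arm", "payload": {
  "series": [
    {"tx": -0.02, "ty": -0.03, "tz": 0, "wx": 0, "wy": 0, "wz": 10.2, "claw": 0},
    {"tx": -0.02, "ty": -0.03, "tz": 0, "wx": 0, "wy": 0, "wz": 10.2, "claw": 0},
    {"tx": -0.03, "ty": -0.025, "tz": 0, "wx": 0, "wy": 0, "wz": 10.2, "claw": 0},
    {"tx": -0.03, "ty": -0.02, "tz": 0, "wx": 0, "wy": 0, "wz": 10.2, "claw": 0},
    {"tx": -0.03, "ty": 0, "tz": 0, "wx": 0, "wy": 0, "wz": 10, "claw": 0},
    {"tx": 0, "ty": 0, "tz": 0, "wx": 0, "wy": 0, "wz": 0, "claw": 0}
  ],
  "force": 80
}}

```text
time_s: 17.18
ee_pos: [0.5883, 0.054, 0.2865]
tool_rot: [[0.043, 0.999, -0.006], [0.999, -0.043, 0.001], [0.0, -0.006, -1.0]]
ft_force: [0.4, -0.4, 0.4]
finger_gap: 0.0854
```

```bash
python3 -c "
from h import *
need([.5855,-.0247,.16],88.2)
"
```

```text
17.175 [0.5883 0.054  0.2865] gap 0.08544511098334423 F [ 0.3712 -0.4099  0.3946] q [ 17.  16. -31.  95.   8.  72. -18.]
[[ 0.0425  0.9991 -0.0062]
 [ 0.9991 -0.0425  0.0005]
 [ 0.0003 -0.0062 -1.    ]]
shift now-tool [-0.0788  0.0013  0.1265] turn [[-0.3546 -0.0175 -0.6369]] shift in goal axes [-0.0788 -0.0004  0.1265]
```

Emit:
{"api": "jog_arm", "payload": {
  "series": [
    {"tx": -0.035, "ty": 0, "tz": 0.02, "wx": -0.3, "wy": 0, "wz": -0.6, "claw": 0},
    {"tx": -0.03, "ty": 0, "tz": 0.03, "wx": 0, "wy": 0, "wz": 0, "claw": 0},
    {"tx": -0.012, "ty": 0, "tz": 0.03, "wx": 0, "wy": 0, "wz": 0, "claw": 0},
    {"tx": 0, "ty": 0, "tz": 0.03, "wx": 0, "wy": 0, "wz": 0, "claw": 0},
    {"tx": 0, "ty": 0, "tz": 0.01, "wx": 0, "wy": 0, "wz": 0, "claw": 0},
    {"tx": 0, "ty": 0, "tz": 0, "wx": 0, "wy": 0, "wz": 0, "claw": 0}
  ],
  "force": 80
}}

```text
time_s: 17.92
ee_pos: [0.5833, -0.0163, 0.1648]
tool_rot: [[0.005, 1.0, -0.001], [1.0, -0.005, 0.007], [0.007, -0.001, -1.0]]
ft_force: [0.3, -0.2, 0.6]
finger_gap: 0.0853
```

```bash
python3 -c "
from h import *
need([.5855,-.0247,.04],88.2)
c=cap('scene','s8.png');i=cv2.imread('pics/s8.png')
cv2.imwrite('pics/s8c.png',cv2.resize(i[180:330,245:390],None,fx=5,fy=4,interpolation=cv2.INTER_CUBIC))
"
```

```text
17.925 [ 0.5833 -0.0163  0.1648] gap 0.08526548560207647 F [ 0.263  -0.1522  0.6042] q [ 21.  21. -28. 103.  11.  58. -12.]
[[ 0.0049  1.     -0.0007]
 [ 1.     -0.0049  0.007 ]
 [ 0.007  -0.0007 -1.    ]]
shift now-tool [-0.0093  0.0023  0.1247] turn [[-0.0463 -0.4004  1.519 ]] shift in goal axes [-0.0083  0.0025  0.1248]
```

View pics/s8c.png

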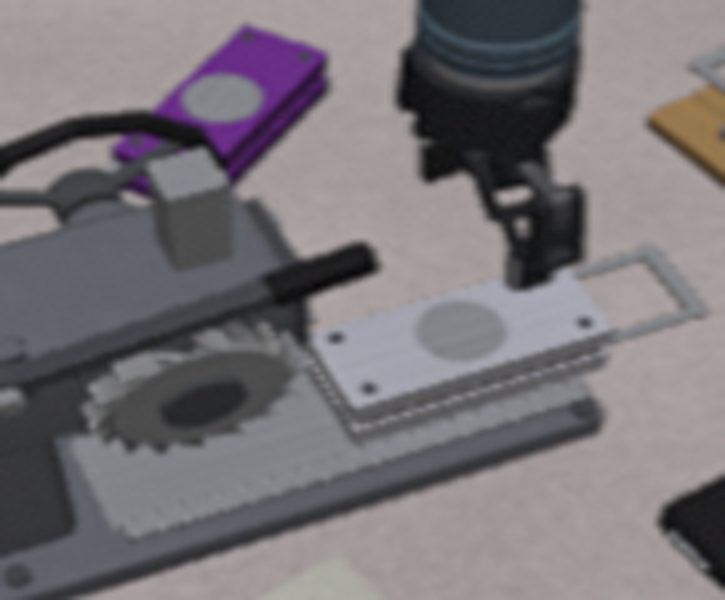

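Emit:
{"api": "jog_arm", "payload": {
  "series": [
    {"tx": -0.009, "ty": 0.0025, "tz": 0.015, "wx": 0, "wy": -0.4, "wz": 1.5, "claw": 0},
    {"tx": 0, "ty": 0, "tz": 0.02, "wx": 0, "wy": 0, "wz": 0, "claw": 0},
    {"tx": 0, "ty": 0, "tz": 0.02, "wx": 0, "wy": 0, "wz": 0, "claw": 0},
    {"tx": 0, "ty": 0, "tz": 0, "wx": 0, "wy": 0, "wz": 0, "claw": 0}
  ],
  "force": 80
}}

```text
time_s: 18.48
ee_pos: [0.5881, -0.025, 0.1087]
tool_rot: [[0.031, 1.0, 0.004], [1.0, -0.031, -0.001], [-0.001, 0.004, -1.0]]
ft_force: [-0.4, -0.2, 0.6]
finger_gap: 0.0856
```

```bash
python3 -c "
from h import *
need([.5855,-.0247,.04],88.2)
"
```

```text
18.475 [ 0.5881 -0.025   0.1087] gap 0.08560934079889458 F [-0.3782 -0.2069  0.6472] q [ 20.  26. -27. 105.  14.  52. -15.]
[[ 0.0311  0.9995  0.004 ]
 [ 0.9995 -0.0311 -0.0007]
 [-0.0005  0.004  -1.    ]]
shift now-tool [ 0.0002 -0.0028  0.0687] turn [[0.2285 0.0304 0.0189]] shift in goal axes [ 0.0002 -0.0026  0.0687]
```

Emit:
{"api": "jog_arm", "payload": {
  "series": [
    {"tx": 0, "ty": -0.003, "tz": 0.015, "wx": 0.3, "wy": 0, "wz": 0, "claw": 0},
    {"tx": 0, "ty": -0.001, "tz": 0.015, "wx": 0, "wy": 0, "wz": 0, "claw": 0},
    {"tx": 0, "ty": -0.001, "tz": 0.015, "wx": 0, "wy": 0, "wz": 0, "claw": 0},
    {"tx": 0, "ty": 0, "tz": 0.01, "wx": 0, "wy": 0, "wz": 0, "claw": 0},
    {"tx": 0, "ty": 0, "tz": 0, "wx": 0, "wy": 0, "wz": 0, "claw": 0}
  ],
  "force": 80
}}

```text
time_s: 19.1
ee_pos: [0.5826, -0.0245, 0.0495]
tool_rot: [[0.031, 1.0, -0.002], [1.0, -0.031, -0.0], [-0.0, -0.002, -1.0]]
ft_force: [0.2, -0.4, -0.4]
finger_gap: 0.0853
```

```bash
python3 -c "
from h import *
need([.5855,-.0247,.04],88.2)
"
```

```text
19.1 [ 0.5826 -0.0245  0.0495] gap 0.08529370662026062 F [ 0.1902 -0.4069 -0.373 ] q [ 19.  30. -25. 107.  17.  47. -17.]
[[ 0.0306  0.9995 -0.0021]
 [ 0.9995 -0.0306 -0.0001]
 [-0.0002 -0.0021 -1.    ]]
shift now-tool [-0.0001  0.0029  0.0095] turn [[-0.1179  0.0107  0.046 ]] shift in goal axes [-0.0001  0.0029  0.0095]
```

Emit:
{"api": "jog_arm", "payload": {
  "series": [
    {"tx": 0, "ty": 0.003, "tz": 0.01, "wx": -0.1, "wy": 0, "wz": 0, "claw": 0},
    {"tx": 0, "ty": 0, "tz": 0, "wx": 0, "wy": 0, "wz": 0, "claw": 0.15},
    {"tx": 0, "ty": 0, "tz": 0, "wx": 0, "wy": 0, "wz": 0, "claw": 0.22},
    {"tx": 0, "ty": 0, "tz": 0, "wx": 0, "wy": 0, "wz": 0, "claw": 1},
    {"tx": 0, "ty": 0, "tz": 0, "wx": 0, "wy": 0, "wz": 0, "claw": 1},
    {"tx": 0, "ty": 0, "tz": 0, "wx": 0, "wy": 0, "wz": 0, "claw": 1}
  ],
  "force": 90
}}

```text
time_s: 19.85
ee_pos: [0.5871, -0.0245, 0.0402]
tool_rot: [[0.031, 1.0, 0.002], [1.0, -0.031, -0.0], [-0.0, 0.002, -1.0]]
ft_force: [-0.2, 0.5, -0.9]
finger_gap: 0.0605
```

```bash
python3 -c "
from h import *
need([.5855,-.0247,.14],88.2)
"
```

```text
19.85 [ 0.5871 -0.0245  0.0402] gap 0.06052560669128404 F [-0.2131  0.4825 -0.8659] q [ 18.  31. -25. 107.  18.  46. -17.]
[[ 0.0307  0.9995  0.0024]
 [ 0.9995 -0.0307 -0.0003]
 [-0.0002  0.0025 -1.    ]]
shift now-tool [-0.0003 -0.0014 -0.0998] turn [[0.1407 0.0128 0.0382]] shift in goal axes [-0.0002 -0.0016 -0.0998]
```

Emit:
{"api": "jog_arm", "payload": {
  "series": [
    {"tx": 0, "ty": 0, "tz": -0.005, "wx": 0, "wy": 0, "wz": 0, "claw": 1},
    {"tx": 0, "ty": 0, "tz": -0.012, "wx": 0, "wy": 0, "wz": 0, "claw": 1},
    {"tx": 0.005, "ty": 0, "tz": -0.022, "wx": 0, "wy": 0, "wz": 0, "claw": 1},
    {"tx": 0.01, "ty": 0, "tz": -0.03, "wx": 0, "wy": 0, "wz": 0, "claw": 1},
    {"tx": 0.02, "ty": 0, "tz": -0.03, "wx": 0, "wy": 0, "wz": 0, "claw": 1},
    {"tx": 0.03, "ty": 0, "tz": -0.02, "wx": 0, "wy": 0, "wz": 0, "claw": 1},
    {"tx": 0.03, "ty": 0, "tz": 0, "wx": 0, "wy": 0, "wz": 0, "claw": 1},
    {"tx": 0.02, "ty": 0, "tz": 0, "wx": 0, "wy": 0, "wz": 0, "claw": 1}
  ],
  "force": 90
}}

```text
time_s: 20.85
ee_pos: [0.5844, 0.0885, 0.16]
tool_rot: [[0.037, 0.999, -0.01], [0.999, -0.037, -0.003], [-0.003, -0.01, -1.0]]
ft_force: [-0.3, 0.3, -6.1]
finger_gap: 0.0606
```

```bash
python3 -c "
from h import *
need([.5243,.3964,.17],189.3)
c=cap('scene','s9.png')
"
```

```text
20.85 [0.5844 0.0885 0.16  ] gap 0.060616094397298564 F [-0.3397  0.3023 -6.0518] q [ 12.  23. -30. 102.  13.  59. -25.]
[[ 0.0374  0.9993 -0.01  ]
 [ 0.9993 -0.0374 -0.0028]
 [-0.0031 -0.0099 -0.9999]]
shift now-tool [ 0.3055 -0.0717 -0.0102] turn [[  -0.5705   -0.3737 -101.4432]] shift in goal axes [ 0.0096  0.3136 -0.01  ]
```

View pics/s9.png

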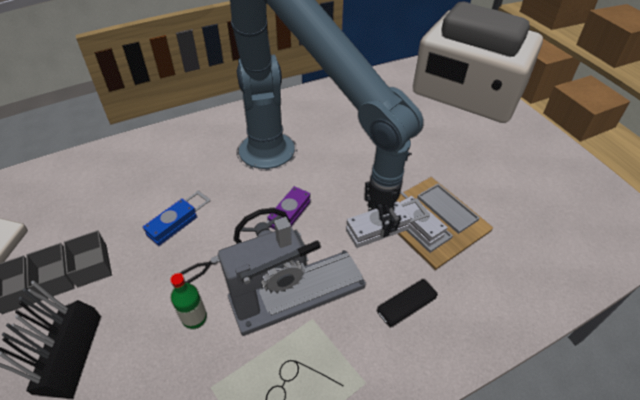

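Emit:
{"api": "jog_arm", "payload": {
  "series": [
    {"tx": 0.01, "ty": 0, "tz": -0.01, "wx": -0.5, "wy": -0.3, "wz": -5, "claw": 1},
    {"tx": 0.015, "ty": 0, "tz": -0.005, "wx": 0, "wy": 0, "wz": -9, "claw": 1},
    {"tx": 0.015, "ty": 0.005, "tz": 0, "wx": 0, "wy": 0, "wz": -10, "claw": 1},
    {"tx": 0.015, "ty": 0.008, "tz": 0, "wx": 0, "wy": 0, "wz": -10, "claw": 1},
    {"tx": 0.012, "ty": 0.012, "tz": 0, "wx": 0, "wy": 0, "wz": -10, "claw": 1},
    {"tx": 0.01, "ty": 0.015, "tz": 0, "wx": 0, "wy": 0, "wz": -10, "claw": 1},
    {"tx": 0.008, "ty": 0.018, "tz": 0, "wx": 0, "wy": 0, "wz": -10, "claw": 1},
    {"tx": 0.005, "ty": 0.02, "tz": 0, "wx": 0, "wy": 0, "wz": -10, "claw": 1},
    {"tx": 0, "ty": 0.02, "tz": 0, "wx": 0, "wy": 0, "wz": -10, "claw": 1},
    {"tx": 0, "ty": 0.02, "tz": 0, "wx": 0, "wy": 0, "wz": -10, "claw": 1},
    {"tx": 0, "ty": 0.02, "tz": 0, "wx": 0, "wy": 0, "wz": -7, "claw": 1},
    {"tx": 0, "ty": 0.01, "tz": 0, "wx": 0, "wy": 0, "wz": 0, "claw": 1}
  ],
  "force": 90
}}

```text
time_s: 22.4
ee_pos: [0.6029, 0.2803, 0.1672]
tool_rot: [[-0.979, -0.204, -0.015], [-0.203, 0.979, -0.023], [0.019, -0.02, -1.0]]
ft_force: [0.6, -0.1, -5.8]
finger_gap: 0.0609
```

```bash
python3 -c "
from h import *
need([.5243,.3964,.16],189.3)
"
```

```text
22.4 [0.6029 0.2803 0.1672] gap 0.06092421129833551 F [ 0.6401 -0.0862 -5.8318] q [  6.  37. -49.  89.  30.  69.  53.]
[[-0.9789 -0.2038 -0.0147]
 [-0.2034  0.9788 -0.023 ]
 [ 0.0191 -0.0196 -0.9996]]
shift now-tool [0.0531 0.1298 0.0056] turn [[-1.1435 -1.0679  2.45  ]] shift in goal axes [0.0588 0.1273 0.0072]
```

Emit:
{"api": "jog_arm", "payload": {
  "series": [
    {"tx": 0.012, "ty": 0.025, "tz": 0, "wx": -1.1, "wy": -1, "wz": 2.2, "claw": 1},
    {"tx": 0.012, "ty": 0.025, "tz": 0, "wx": 0, "wy": 0, "wz": 0, "claw": 1},
    {"tx": 0.012, "ty": 0.025, "tz": 0, "wx": 0, "wy": 0, "wz": 0, "claw": 1},
    {"tx": 0.012, "ty": 0.025, "tz": 0.005, "wx": 0, "wy": 0, "wz": 0, "claw": 1},
    {"tx": 0.008, "ty": 0.02, "tz": 0.01, "wx": 0, "wy": 0, "wz": 0, "claw": 1},
    {"tx": 0, "ty": 0, "tz": 0.01, "wx": 0, "wy": 0, "wz": 0, "claw": 1},
    {"tx": 0, "ty": 0, "tz": 0, "wx": 0, "wy": 0, "wz": 0, "claw": 1}
  ],
  "force": 90
}}

```text
time_s: 23.28
ee_pos: [0.5291, 0.3796, 0.1378]
tool_rot: [[-0.99, -0.14, -0.001], [-0.14, 0.99, -0.016], [0.003, -0.015, -1.0]]
ft_force: [0.0, -0.9, -6.9]
finger_gap: 0.0613
```

```bash
python3 -c "
from h import *
need([.5243,.3964,.1],189.3)
"
```

```text
23.275 [0.5291 0.3796 0.1378] gap 0.06125870482384583 F [ 0.0212 -0.8565 -6.9124] q [ -4.  37. -49.  93.  31.  65.  37.]
[[-0.9901 -0.1403 -0.0012]
 [-0.1402  0.99   -0.0156]
 [ 0.0034 -0.0152 -0.9999]]
shift now-tool [0.0023 0.0179 0.0376] turn [[-0.8712 -0.2014 -1.2365]] shift in goal axes [0.002  0.0174 0.0378]
```

Emit:
{"api": "jog_arm", "payload": {
  "series": [
    {"tx": 0.002, "ty": 0.018, "tz": 0.01, "wx": -0.9, "wy": -0.2, "wz": -1.2, "claw": 1},
    {"tx": 0, "ty": 0, "tz": 0.01, "wx": 0, "wy": 0, "wz": 0, "claw": 1},
    {"tx": 0, "ty": 0, "tz": 0.01, "wx": 0, "wy": 0, "wz": 0, "claw": 1},
    {"tx": 0, "ty": 0, "tz": 0, "wx": 0, "wy": 0, "wz": 0, "claw": 1}
  ],
  "force": 90
}}

```text
time_s: 23.78
ee_pos: [0.5275, 0.3943, 0.1049]
tool_rot: [[-0.988, -0.156, 0.001], [-0.156, 0.988, -0.001], [-0.001, -0.001, -1.0]]
ft_force: [-1.2, 0.8, -6.7]
finger_gap: 0.0608
```

Run:
```python
from h import *
need([.5243,.3964,.055],189.3)
for n,b in (('scene',(150,270,370,500)),('top',(120,250,150,270))):
    c=cap(n,n+'10.png');i=cv2.imread('pics/'+n+'10.png')
    cv2.imwrite('pics/'+n+'10c.png',cv2.resize(i[b[0]:b[1],b[2]:b[3]],None,fx=5,fy=5 if n=='scene' else 4.5,interpolation=cv2.INTER_CUBIC))
```

```text
23.775 [0.5275 0.3943 0.1049] gap 0.06083221814626244 F [-1.1865  0.8236 -6.7397] q [ -6.  39. -48.  94.  32.  61.  36.]
[[-0.9878 -0.1556  0.0007]
 [-0.1556  0.9878 -0.001 ]
 [-0.0005 -0.0011 -1.    ]]
shift now-tool [0.0028 0.0026 0.0499] turn [[-0.0606  0.0285 -0.3478]] shift in goal axes [0.0028 0.0026 0.0499]
```

View pics/scene10c.png

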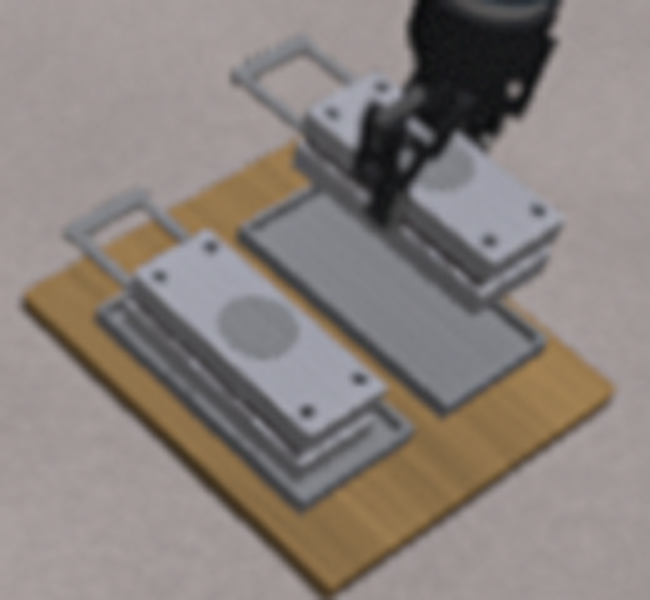

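View pics/top10c.png

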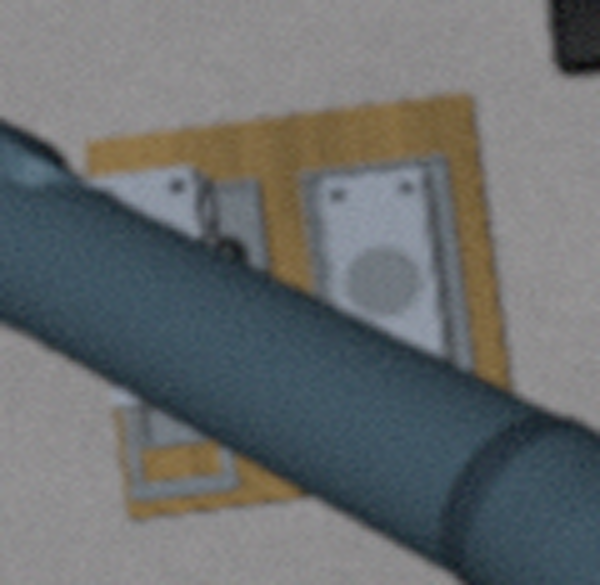

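Run:
```python
from m import *
f=lambda X,Y:((X+.5)/5-.5+370,(Y+.5)/5-.5+150)
P=np.array([onz(S,*f(*p),.143) for p in[(332,112),(381,87),(538,210),(489,241)]]);print(P,P.mean(0));d=P[2]+P[3]-P[0]-P[1];print(np.degrees(np.arctan2(d[1],d[0])))
```

```text
[[0.4665 0.366  0.143 ]
 [0.4614 0.4064 0.143 ]
 [0.584  0.4257 0.143 ]
 [0.5909 0.3839 0.143 ]] [0.5257 0.3955 0.143 ]
8.566173813095268
```

Emit:
{"api": "jog_arm", "payload": {
  "series": [
    {"tx": 0.003, "ty": 0.003, "tz": 0.012, "wx": 0, "wy": 0, "wz": -0.3, "claw": 1},
    {"tx": 0, "ty": 0, "tz": 0.012, "wx": 0, "wy": 0, "wz": 0, "claw": 1},
    {"tx": 0, "ty": 0, "tz": 0.012, "wx": 0, "wy": 0, "wz": 0, "claw": 1},
    {"tx": 0, "ty": 0, "tz": 0, "wx": 0, "wy": 0, "wz": 0, "claw": 1}
  ],
  "force": 90
}}

```text
time_s: 24.38
ee_pos: [0.525, 0.3976, 0.068]
tool_rot: [[-0.987, -0.161, 0.003], [-0.161, 0.987, 0.001], [-0.003, 0.0, -1.0]]
ft_force: [-0.5, -0.4, -6.9]
finger_gap: 0.0607
```

Run:
```python
from h import *
need([.5243,.3964,.0345],189.3)
```

```text
24.375 [0.525  0.3976 0.068 ] gap 0.06068770550822406 F [-0.4989 -0.4437 -6.8662] q [ -7.  42. -46.  95.  35.  58.  34.]
[[-0.987  -0.1607  0.0032]
 [-0.1607  0.987   0.0006]
 [-0.0032  0.0001 -1.    ]]
shift now-tool [ 0.001  -0.001   0.0335] turn [[ 0.0036  0.1835 -0.0534]] shift in goal axes [ 0.0009 -0.001   0.0335]
```

Emit:
{"api": "jog_arm", "payload": {
  "series": [
    {"tx": 0.001, "ty": -0.001, "tz": 0.01, "wx": 0, "wy": 0.2, "wz": 0, "claw": 1},
    {"tx": 0, "ty": 0, "tz": 0.01, "wx": 0, "wy": 0, "wz": 0, "claw": 1},
    {"tx": 0, "ty": 0, "tz": 0.007, "wx": 0, "wy": 0, "wz": 0, "claw": 1},
    {"tx": 0, "ty": 0, "tz": 0, "wx": 0, "wy": 0, "wz": 0, "claw": 1}
  ],
  "force": 90
}}

```text
time_s: 24.88
ee_pos: [0.5247, 0.3963, 0.0391]
tool_rot: [[-0.987, -0.16, -0.0], [-0.16, 0.987, 0.0], [0.0, 0.0, -1.0]]
ft_force: [-1.0, -1.2, -5.6]
finger_gap: 0.0607
```

Run:
```python
from h import *
need([.5243,.3964,.0345],189.3)
```

```text
24.875 [0.5247 0.3963 0.0391] gap 0.06074319873573102 F [-1.0429 -1.1656 -5.6026] q [ -8.  44. -45.  96.  36.  56.  33.]
[[-0.9871 -0.1602 -0.0001]
 [-0.1602  0.9871  0.0002]
 [ 0.0001  0.0002 -1.    ]]
shift now-tool [0.0004 0.0001 0.0046] turn [[ 0.0102 -0.0064 -0.084 ]] shift in goal axes [0.0004 0.0001 0.0046]
```

Very level. Feel for the floor in small steps.

Emit:
{"api": "jog_arm", "payload": {
  "series": [
    {"tx": 0, "ty": 0, "tz": 0.002, "wx": 0, "wy": 0, "wz": 0, "claw": 1},
    {"tx": 0, "ty": 0, "tz": 0.0015, "wx": 0, "wy": 0, "wz": 0, "claw": 1}
  ],
  "force": 90
}}

```text
time_s: 25.12
ee_pos: [0.5251, 0.3969, 0.0361]
tool_rot: [[-0.987, -0.16, 0.001], [-0.16, 0.987, 0.001], [-0.001, 0.001, -1.0]]
ft_force: [0.1, 0.0, -6.6]
finger_gap: 0.0605
```

Emit:
{"api": "jog_arm", "payload": {
  "series": [
    {"tx": 0, "ty": 0, "tz": 0.001, "wx": 0, "wy": 0, "wz": 0, "claw": 1}
  ],
  "force": 90
}}

```text
time_s: 25.25
ee_pos: [0.5253, 0.3971, 0.0353]
tool_rot: [[-0.987, -0.16, 0.001], [-0.16, 0.987, 0.002], [-0.002, 0.001, -1.0]]
ft_force: [-0.1, -0.2, -6.1]
finger_gap: 0.0611
```

Emit:
{"api": "jog_arm", "payload": {
  "series": [
    {"tx": 0, "ty": 0, "tz": 0.001, "wx": 0, "wy": 0, "wz": 0, "claw": 1}
  ],
  "force": 90
}}

```text
time_s: 25.38
ee_pos: [0.5254, 0.3973, 0.0346]
tool_rot: [[-0.987, -0.16, 0.002], [-0.16, 0.987, 0.002], [-0.002, 0.002, -1.0]]
ft_force: [-0.2, -1.3, -5.8]
finger_gap: 0.0611
```

Emit:
{"api": "jog_arm", "payload": {
  "series": [
    {"tx": 0, "ty": 0, "tz": 0.001, "wx": 0, "wy": 0, "wz": 0, "claw": 1}
  ],
  "force": 90
}}

```text
time_s: 25.5
ee_pos: [0.5255, 0.3973, 0.0343]
tool_rot: [[-0.987, -0.16, 0.002], [-0.16, 0.987, 0.001], [-0.002, 0.001, -1.0]]
ft_force: [-1.5, -1.9, 0.2]
finger_gap: 0.0608
```

Emit:
{"api": "jog_arm", "payload": {
  "series": [
    {"tx": 0, "ty": 0, "tz": 0.001, "wx": 0, "wy": 0, "wz": 0, "claw": 1}
  ],
  "force": 90
}}

```text
time_s: 25.62
ee_pos: [0.5255, 0.3973, 0.0343]
tool_rot: [[-0.987, -0.16, 0.002], [-0.16, 0.987, 0.0], [-0.002, 0.0, -1.0]]
ft_force: [-1.1, -1.8, 1.8]
finger_gap: 0.0611
```

Emit:
{"api": "jog_arm", "payload": {
  "series": [
    {"tx": 0, "ty": 0, "tz": 0, "wx": 0, "wy": 0, "wz": 0, "claw": 0.15},
    {"tx": 0, "ty": 0, "tz": 0, "wx": 0, "wy": 0, "wz": 0, "claw": 0.05},
    {"tx": 0, "ty": 0, "tz": 0, "wx": 0, "wy": 0, "wz": 0, "claw": 0.05},
    {"tx": 0, "ty": 0, "tz": -0.01, "wx": 0, "wy": 0, "wz": 0, "claw": 0.05},
    {"tx": 0, "ty": 0, "tz": -0.025, "wx": 0, "wy": 0, "wz": 0, "claw": 0.05},
    {"tx": 0, "ty": 0, "tz": -0.05, "wx": 0, "wy": 0, "wz": 0, "claw": 0.05},
    {"tx": 0, "ty": 0, "tz": -0.06, "wx": 0, "wy": 0, "wz": 0, "claw": 0.05},
    {"tx": 0, "ty": 0, "tz": -0.06, "wx": 0, "wy": 0, "wz": 0, "claw": 0.05},
    {"tx": 0.05, "ty": 0.02, "tz": -0.06, "wx": 0, "wy": 0, "wz": 0, "claw": 0.05},
    {"tx": 0.06, "ty": 0.02, "tz": -0.04, "wx": 0, "wy": 0, "wz": 0, "claw": 0.05},
    {"tx": 0.05, "ty": 0.02, "tz": 0, "wx": 0, "wy": 0, "wz": 0, "claw": 0.05},
    {"tx": 0, "ty": 0, "tz": 0, "wx": 0, "wy": 0, "wz": 0, "claw": 0.05}
  ],
  "force": 90
}}

```text
time_s: 27.12
ee_pos: [0.3754, 0.4334, 0.3435]
tool_rot: [[-0.986, -0.164, 0.023], [-0.163, 0.986, 0.019], [-0.026, 0.015, -1.0]]
ft_force: [-0.4, 0.6, -0.3]
finger_gap: 0.0811
```

Run:
```python
from h import *
st8()
for n,b in (('scene',(150,270,370,500)),('top',(120,250,150,270))):
    c=cap(n,n+'11.png');i=cv2.imread('pics/'+n+'11.png')
    cv2.imwrite('pics/'+n+'11c.png',cv2.resize(i[b[0]:b[1],b[2]:b[3]],None,fx=5,fy=5 if n=='scene' else 4.5,interpolation=cv2.INTER_CUBIC))
```

```text
27.125 [0.3754 0.4334 0.3435] gap 0.08111415779200983 F [-0.3689  0.5602 -0.2612] q [ -2.  17. -61.  93.  16.  77.  34.]
[[-0.9862 -0.1639  0.0227]
 [-0.1635  0.9864  0.0195]
 [-0.0256  0.0155 -0.9996]]
```

View pics/scene11c.png

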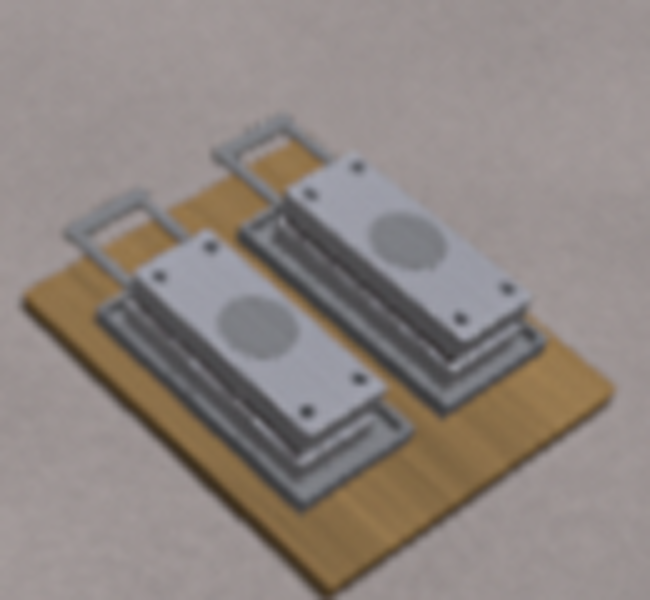

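View pics/top11.png

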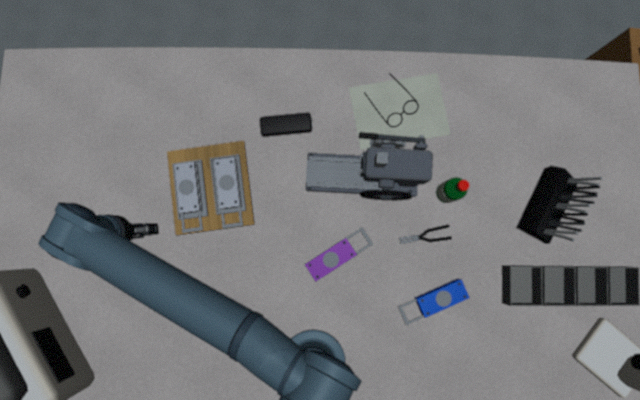

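View pics/scene11.png

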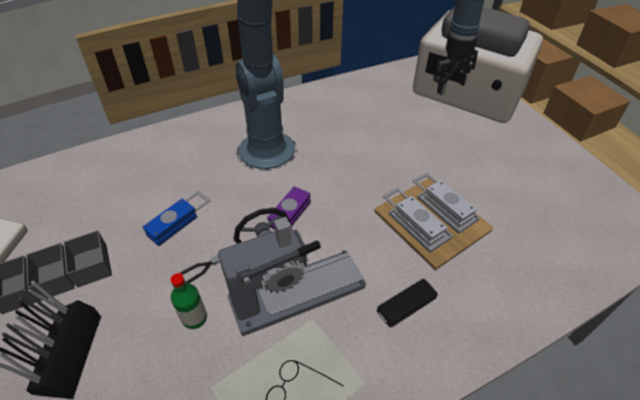

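Run:
```python
from m import *
f=lambda X,Y:((X+.5)/5-.5+370,(Y+.5)/5-.5+150)
for q in ([(310,194),(358,167),(508,289),(460,319)],[(160,276),(211,247),(360,379),(308,412)]):
    P=np.array([onz(S,*f(*p),.072) for p in q]);d=P[2]+P[3]-P[0]-P[1];print(P.mean(0),np.degrees(np.arctan2(d[1],d[0])))
a=cv2.imread('pics/scene0.png').astype(int);b=cv2.imread('pics/scene11.png').astype(int)
t=cv2.imread('pics/top0.png').astype(int);u=cv2.imread('pics/top11.png').astype(int)
for n,x,y,r in(('case_s',a,b,(275,330,370,445)),('bottle/pliers_s',a,b,(250,335,165,218)),('mould2_s',a,b,(185,245,380,445)),('case_t',t,u,(108,140,255,318)),('bottle/pliers_t',t,u,(172,250,395,475)),('mould2_t',t,u,(150,230,211,245))):
    print(n,np.abs(x-y)[r[0]:r[1],r[2]:r[3]].mean().round(2))
```

```text
[0.5239 0.3986 0.072 ] 9.117692923933339
[0.541  0.2757 0.072 ] 8.738529827273616
case_s 0.84
bottle/pliers_s 0.72
mould2_s 5.3
case_t 5.81
bottle/pliers_t 6.52
mould2_t 6.03
```

Run:
```python
from h import *
t=cv2.imread('pics/top0.png').astype(int);u=cv2.imread('pics/top11.png').astype(int)
print('bare bench',np.abs(t-u)[80:120,30:150].mean())
print(bot.hand_in())
```

```text
bare bench 6.931180555555556
the job is handed in; nothing more can be done
None
```

I finished the job and handed it in at about 27 s of robot time; the hand-in gave no verdict.

- **Pawl:** I lifted it about 0.2 rad and kept it up for roughly 3.5 s. I lowered it once the ram top had risen to about 310 mm. After I let go, the camera showed the grip back in its starting place.
- **Drawing out:** I pulled the mould forward about 137 mm by its bar, let go, and measured it clear in front of the press head. I then took it up again across its width.
- **Setting down:** I lowered it level into the empty tray in 1 to 2 mm steps, with light contact (under about 10 N). Then I opened the fingers and moved the arm away.

**Last checks:** The mould's centre lies about 2 mm from the measured tray centre and within 0.2° of the tray's direction.

- **Other mould:** Its screw holes are at the same picture points as before, to about a fifth of a pixel. The plain scene-picture comparison did differ there (5.3); that area probably takes in part of the newly placed mould.
- **Case, pliers and bottle:** They matched in the scene picture (differences under 1). Their top-picture differences were about 6, no more than bare bench (6.9).

**One disagreement:** two-view heights of the mould's top came out about 3 mm above the stated height. I took this as camera bias, because the tray floor was felt where the stated heights put it.

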